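# Code the ingredient canisters and lock them in the keeper rack

### The arm

A 6-joint arm with a two-finger parallel gripper is mounted at the origin on the work surface. World frame = base frame: x ahead of the robot, y to its left, z up, the work surface at z = 0. Lengths are in mm, angles in degrees, forces in N, time in s.
With the tool pointing down it reaches from about 200 to 875 mm from the base axis. Payload 3.4 kg.
Tool frame: the origin (TCP) lies midway between the tips of the shut fingers; the grasp point (between the pads) lies 19 mm behind it; z points along the fingers, y is the direction in which the jaws open and shut (so a half turn about z gives the same grasp; the last joint's range is limited). The gripper opens to 94 mm and grips with 3 to 60 N. Pads are 16 mm wide; open, the fingers measure 119 mm over their backs; the gripper's body (75 mm by 177 mm) begins 78 mm behind the grasp point.
Start: joints at [-81.589, 15.808, 86.224, -0, 77.962, -6.933], TCP at [152.149, -554.541, 205.493] pointing down, gripper open.
Joint ranges: [-165.64, 165.64], [-43.16, 119.46], [12.63, 154.43], [-67.54, 247.53], [6.08, 155.33], [-154.97, 154.97]. Speed limits (degrees/s): [147.25, 147.25, 180, 180, 180, 180].

### API

Orientations are given as a 3x3 rotation matrix whose columns are the frame's x, y, z axes.
In Python, from station import r gives the robot as it stands.
- The arm moves only by the tool send_rows, never from a script. Its arguments are lists of equal length, an entry for each row: "travel": the shift along the world's x, y, z in cm, a list of three; "turn": the turn about the world's z in rad; "grip": the opening, from 0 (shut) to 1 (fully open). In form: {"travel": [[dx, dy, dz], ...], "turn": [turn, ...], "grip": [grip, ...]}. A call has 1 to 5 rows; each row shifts and turns the commanded pose from where the row before left it; what a row does not reach is not made up. A row lasts 1/10 s, in which the tool goes at most 50 mm and 8.59 degrees, less where a joint would pass 70% of its speed; a pose out of reach is approached as far as the arm can. A call with a gripper value outside its range is refused whole. The fingers move at their own pace and stop on an object; "force" is the grip in N (left out, the last holds). Time passes only in rows, so rows that do not move let the fingers close. It gives the time, the measured TCP pose, the force and the opening at its end, in the units of the state.
- r.get_state(): the state, without advancing time (a new reading comes with each control period).
- r.get_image(name): name is "side" or "top"; returns a dict with "image" (400x640x3 uint8, red, green, blue), "depth" (400x640 float32, mm along the optical axis (not along the pixel's ray), 0 where there is no reading), "fx", "fy", "cx", "cy" (pixels), "extrinsics" (4x4, takes a point from world to camera coordinates). Camera axes: x right, y down, z forward; pixel columns grow to the right and rows downward; lengths in mm; the calibration is good to about 2 mm. A picture is of the moment at which its call begins.
- r.sign_off(): hands the job in, once; it reports no verdict.
Trained networks look in the newest picture that a camera, given by its name, has taken for a name from the list of things; names that differ only in an ending like _2 or _b are one class to them, and where a whole thing is asked for, a point or a joint stands for the part that bears it (a point fixed in the world has none). Each returns a list of dicts, best first, with "conf" (0 to 1); they miss things now and then, are a little off and sometimes report something else, mostly with a low value. They report only what shows in the picture. A call takes as long as a camera call. They do not tell look-alikes from the thing itself.
- r.search_frame(camera, name): "at" ([x, y, z] in mm, in world coordinates, good to about 4 mm: the middle of the surface that is visible of it).
- r.mark_of(camera, name): "at" ([x, y, z] in mm, in world coordinates, good to about 4 mm: a listed point, or the origin of a listed thing).
The state is a dict: "clock": time; "joint_positions": joint angles; "qd": joint speeds; "effort": joint torques, N m; "tool_pos": TCP position; "tcp_rot": TCP orientation; "wrist_force": force on the tool from outside, world axes, zero at the start; "ft_torque": the same for the moment, N m; "gripper_width": opening from 0.0 (shut) to 1.0 (fully open).
Only numpy, scipy, OpenCV 4.12 (cv2) and the standard library are available. Lean on these libraries where they do the work, as an engineer would, in place of code of your own. Each camera call takes 0.05 s, during which the arm holds its last target. There are 200 camera calls.

### The job

Two or three lidded canisters (red, yellow, blue; one may be missing) stand on the stockroom bench. Load them on the sliding tray and, by sliding the tray, bring them one after the other, in the order red, yellow, blue, centred under the coder's fixed red pointer and hold each still there for a full second; then take each one off, slide it with its stem through the L-shaped slot of the low slotted board, in at the front and round the corner, and leave it standing upright well into the side arm of the slot. Finish with the empty tray pulled fully back towards the robot, and do not push the other goods about.

Things in the scene. Friction and masses are not known exactly. Their poses are not given: they have to be found in the camera images.
- red: canister: steel tub 64 mm diameter with a red lid of 66 mm diameter, top of lid 62 mm above the underside; a thin stem (12 mm diameter) rises from the lid to 104 mm, and carries a red cylindrical lifting knob, 28 mm diameter, from 104 to 130 mm above the underside (grip it at 117 mm). About 0.3 kg. Origin: centre of the underside, z up. Absent (None) in some starts
- yellow: the same canister with yellow lid and knob. Absent in some starts
- blue: the same canister with blue lid and knob. Absent in some starts
- station: coding station fixed to the bench: two 10 mm high rails along its x under the sliding tray; at x = +370 mm a post with an arm (219 to 245 mm high) carrying the coder head (50 mm square, underside 210 mm high) and pointer at x = +160 mm, y = 0. Origin on the bench under the tray's centre when both slides read 0; x away from the robot, y to the left
- coder_nose (a point): tip of the fixed red downward pointer, straight below the middle of the blue coder head, 176 mm above the bench; a canister on the tray passes 16 mm below it. A canister is under the pointer when its axis is within 9 mm of this point, seen from above
- tray_x (a joint): travel of the tray along the station's x axis (m): 0 = pulled fully back towards the robot (end stop), up to 0.24 under the coder. Stays where it is left, about 1.5 N friction
- tray_y (a joint): travel of the tray along the station's y axis (m), -0.09 to +0.09, stays where it is left, about 1.5 N friction
- tray_center (a point): centre of the tray's floor, 30 mm above the bench; white tray, floor 180 mm (x) by 200 mm (y), rim 15 mm above the floor. Four black round spots of 72 mm diameter at (+-40, +-42) mm from the centre are good places for the canisters. Axes as the station's. With the tray pulled fully back all four spots are clear of the coder above
- tray_handle (a point): middle of the tray's black handle knob, an upright cylinder of 26 mm diameter and 30 mm height (from 100 to 130 mm above the bench) on a thin post at the tray's near edge; grip and drag it to slide the tray in x and y; it lies at (-122, 0) mm from the tray's centre
- rack: fixed keeper rack: plywood board 76 to 84 mm above the bench (canisters stand below it on the bench), x -85..145, y -180..160 mm, posts at the corners, cartons on top at x over 100 mm up to 134 mm high. 26 mm wide L slot for stems: from the front edge x = -85 along y = +100 to the corner at x = +20, then along x = +20 towards -y to its end at y = -143. Origin on the bench, x away from the robot
- rack_entry (a point): middle of the slot's open mouth at the board's front edge, on the board's top
- rack_corner (a point): corner of the L-shaped slot's centre line, on the board's top. A canister is put away when its axis is in the side arm, at least 50 mm past this corner
- rack_end (a point): 13 mm before the closed end of the slot's side arm, on the centre line, on the board's top: the deepest a stem's middle should go. Room for three canisters at 70 mm spacing between here and the corner
- cup_stack: stack of paper cups, a bystander on the bench, to be left where it is
- tape_roll: roll of tape, a bystander on the bench, to be left where it is
- spray_can: green can, a bystander on the bench, to be left where it is
- jug: blue bottle, a bystander on the bench, to be left where it is
- tray_stack: stack of card trays, a bystander on the bench, to be left where it is
- napkin_pack: pack of napkins, a bystander on the bench, to be left where it is
There are look-alikes about, which are no part of the job. Leave any purple look-alike of the blue alone.

How it is judged (in metres and radians):
On the way, in this order (a step that is already met when the one before it is completed fails the run):
1. the red canister, standing on the tray, is centred under the coder's pointer (axis within 9 mm) and still for most of a second (horizontal distance between red and coder_nose below 0.009 m and height (world z) of red between 0.02 and 0.04 m and angle between red's own z axis and vertical below 0.1 rad and linear speed of red below 0.02 m/s), for 0.7 s.
2. the yellow canister, standing on the tray, is centred under the coder's pointer (axis within 9 mm) and still for most of a second (horizontal distance between yellow and coder_nose below 0.009 m and height (world z) of yellow between 0.02 and 0.04 m and angle between yellow's own z axis and vertical below 0.1 rad and linear speed of yellow below 0.02 m/s), for 0.7 s.
3. the blue canister, standing on the tray, is centred under the coder's pointer (axis within 9 mm) and still for most of a second (horizontal distance between blue and coder_nose below 0.009 m and height (world z) of blue between 0.02 and 0.04 m and angle between blue's own z axis and vertical below 0.1 rad and linear speed of blue below 0.02 m/s), for 0.7 s.
At the end, for the whole second after the job is handed in: Every canister present stands upright on the bench under the slotted board, its stem in the side arm of the slot at least 50 mm past the corner, at rest; the tray is back within 15 mm of its near end stop (x of red in the frame of rack between 0 and 0.04 m and y of red in the frame of rack between -0.15 and 0.05 m and height (world z) of each of red, yellow, blue below 0.006 m and angle between each of red, yellow, blue's own z axis and vertical below 0.1 rad and linear speed of each of red, yellow, blue below 0.02 m/s and x of yellow in the frame of rack between 0 and 0.04 m and y of yellow in the frame of rack between -0.15 and 0.05 m and x of blue in the frame of rack between 0 and 0.04 m and y of blue in the frame of rack between -0.15 and 0.05 m and value of joint tray_x below 0.015 m); the robot touches nothing.
It fails at once if one of the other goods on the bench is pushed more than 60 mm away (distance of any of cup_stack, tape_roll, spray_can, jug, tray_stack, napkin_pack from where it was at the start of the episode above 0.06 m).
Of red, yellow, blue only 2 to 3 are there at a start; the rules pass over those that are not, and their reading is None.
At some moment in a run one of red, yellow, blue may be knocked a few centimetres aside while the robot is not near it.
It also fails if it takes over 210 s, if anything falls off the work surface, if the arm or the gripper's body presses on something with over 40 N, if the wrist force passes 120 N, or if a joint passes its speed limit or range.

## Working session

There is one attempt and no reset: what is moved stays moved. The work goes in short steps, Python scripts to look and compute and a tool call to move; the robot and the scene stay as the last step left them, time stands still between calls to the robot, and variables do not carry over. Pictures are saved under pics/ and viewed, about 12 in all and at most 16, crops included, and the job is handed in when it is done.

Besides the shell and the picture viewer there is one more tool, called by a JSON object that holds its "api" and its "payload". send_rows: Moves the arm, as the interface text tells. Its arguments: {"type":"object","properties":{"travel":{"type":"array"},"turn":{"type":"array"},"grip":{"type":"array"},"force":{"type":"number"}},"required":["travel","turn","grip"]}

```bash
ls; mkdir -p pics
python3 - <<'E'
from station import r
import cv2
s=r.get_state();print(s['clock'],s['tool_pos'],s['tcp_rot'],s['gripper_width'])
for c in('top','side'):
    d=r.get_image(c);cv2.imwrite(f'pics/{c}0.png',d['image'][:,:,::-1])
    print(c,d['fx'],d['cx'],d['cy'],d['extrinsics'])
    for n in('red','yellow','blue','coder_nose','tray_center','tray_handle','rack_entry','rack_corner','rack_end','station','rack'):
        print(n,[([round(float(v)) for v in q['at']],round(float(q['conf']),2)) for q in r.mark_of(c,n)])
    if c=='top':
        for n in ('cup_stack','tape_roll','spray_can','jug','tray_stack','napkin_pack'):
            print(n,[([round(float(v)) for v in q['at']],round(float(q['conf']),2)) for q in r.mark_of(c,n)])
E
```

```text
pics
0.0 [ 152.0587797  -553.96211936  204.59344151] [[ 9.64363288e-01  2.64581487e-01 -2.93076907e-04]
 [ 2.64581580e-01 -9.64361645e-01  1.79046962e-03]
 [ 1.91092987e-04 -1.80420592e-03 -9.99998354e-01]] 0.9977275000468375
top 489.84488366507003 315.30318084387864 198.8936394386754 [[-2.36632403e-02 -9.99706635e-01 -5.16678629e-03  7.64779655e+01]
 [-9.89366491e-01  2.41597424e-02 -1.43423335e-01  5.82312111e+02]
 [ 1.43506088e-01  1.71798438e-03 -9.89647943e-01  1.51174711e+03]
 [ 0.00000000e+00  0.00000000e+00  0.00000000e+00  1.00000000e+00]]
red [([466, 2, -2], 0.81)]
yellow [([407, 512, 1], 0.36)]
blue [([674, -8, -4], 0.89), ([350, 81, -1], 0.79), ([548, 27, -4], 0.67)]
coder_nose [([645, 268, 176], 0.73)]
tray_center [([542, 250, 36], 0.73)]
tray_handle [([418, 240, 112], 0.6)]
rack_entry [([485, -143, 85], 0.78), ([645, 272, 176], 0.57), ([609, 542, 2], 0.45)]
rack_corner [([594, -160, 82], 0.57), ([406, 514, -2], 0.4)]
rack_end [([568, -386, 86], 0.85)]
station [([592, -162, 86], 0.74), ([488, 261, 3], 0.71)]
rack [([556, -256, -2], 0.84), ([395, -405, 1], 0.44)]
cup_stac
[... 386 characters left out ...]
.15616682e-02  4.60284909e+02]
 [-4.25243388e-01  5.03022378e-01 -7.52420460e-01  2.93867574e+02]
 [ 5.10498194e-01 -5.53166383e-01 -6.58330120e-01  1.13911042e+03]
 [ 0.00000000e+00  0.00000000e+00  0.00000000e+00  1.00000000e+00]]
red []
yellow []
blue [([674, -13, 0], 0.77), ([550, 30, -2], 0.74)]
coder_nose [([646, 264, 177], 0.56), ([469, -1, 0], 0.37)]
tray_center [([545, 251, 26], 0.79), ([551, 27, 0], 0.47)]
tray_handle [([418, 240, 117], 0.97)]
rack_entry [([490, -153, 87], 0.57), ([607, 538, 1], 0.57)]
rack_corner [([586, -155, 78], 0.81)]
rack_end [([561, -387, 88], 0.59)]
station [([606, 539, 1], 0.73), ([487, 266, -1], 0.66), ([792, 18, -3], 0.41)]
rack [([562, -253, -2], 0.81)]
```

View pics/top0.png

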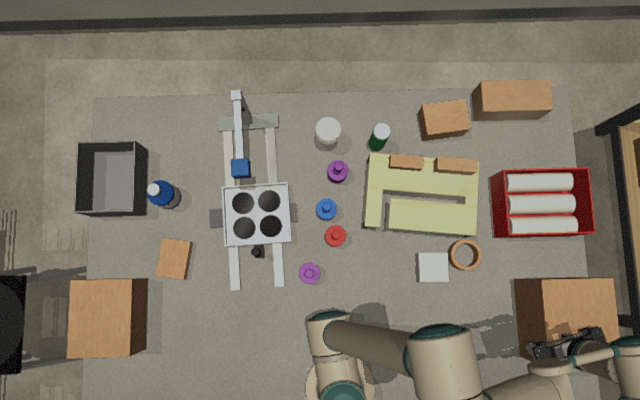

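View pics/side0.png

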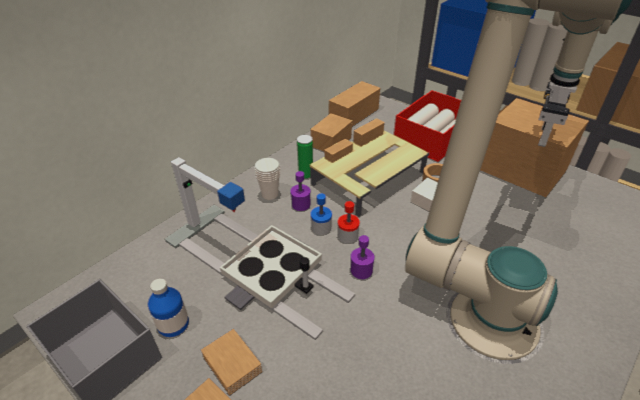

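The top view shows red at (335,236) and blue at (326,209), both on steel tubs. Purple look-alikes are at (338,172) and (310,273). There is no yellow in view. The tray is at (257,215), the rack at (422,195) and the coder head at (240,168).

Candidates:
- **Red:** only (335,236). The red crate is at (542,202).
- **Blue:** (326,209) is a steel tub with a blue lid, so I choose it. (338,172) and (310,273) are all-purple, and the jug is at (160,193).

Next I'll measure and check this in a close crop.

```bash
cat > h.py <<'E'
from station import r
import cv2,numpy as np
def cloud(c):
    d=r.get_image(c);z=d['depth'];v,u=np.indices(z.shape)
    P=np.stack([(u-d['cx'])/d['fx']*z,(v-d['cy'])/d['fy']*z,z],-1)
    E=d['extrinsics'];W=(P-E[:3,3])@E[:3,:3]
    W[z==0]=np.nan
    return d['image'],W,cv2.cvtColor(d['image'],cv2.COLOR_RGB2HSV).astype(int)
HUE={'red':lambda h:(h<8)|(h>172),'blue':lambda h:(h>100)&(h<118),'yellow':lambda h:(h>22)&(h<34),'purple':lambda h:(h>128)&(h<160)}
def mid(p): # middle of visible points (bounding circle)
    (x,y),rad=cv2.minEnclosingCircle(p[:,:2].astype(np.float32));return [round(x),round(y),round(rad)]
def cans(c,names=('red','blue')):
    im,W,H=cloud(c);out={}
    for n in names:
        m=HUE[n](H[...,0])&(H[...,1]>130)&(H[...,2]>50)&(abs(W[...,1])<800)
        k,L=cv2.connectedComponents(m.astype(np.uint8))
        for i in range(1,k):
            p=W[L==i]
            if len(p)<60:continue
            zt=np.nanpercentile(p[:,2],97)
            print(c,n,len(p),'ztop',round(zt),'top part',mid(p[p[:,2]>zt-8]),'mean',np.nanmean(p,0).round())
    return im,W,H
def st():
    s=r.get_state();R=s['tcp_rot'];print('t',round(s['clock'],1),'tcp',np.round(s['tool_pos'],1),'yaw',round(np.degrees(np.arctan2(R[1,0],R[0,0])),1),'F',np.round(s['wrist_force'],1),'g',round(s['gripper_width'],3))
def tray(c='top'):
    im,W,H=cloud(c)
    m=(H[...,2]<60)&(abs(W[...,2]-30)<10)&(W[...,0]>350)&(W[...,0]<850)&(abs(W[...,1]-260)<250)
    k,L,S,C=cv2.connectedComponentsWithStats(m.astype(np.uint8))
    for i in range(1,k):
        if S[i,4]>60: print(c,'spot',S[i,4],np.nanmean(W[L==i],0).round(1),C[i].round())
    m=(H[...,2]<70)&(abs(W[...,2]-122)<14)&(abs(W[...,1]-260)<150)&(W[...,0]>250)&(W[...,0]<600)
    p=W[m]
    if len(p): print(c,'handle',len(p),np.nanmean(p,0).round(1),mid(p))
E
python3 - <<'E'
from h import *
for c in('top','side'):
    im,W,H=cans(c,('red','blue','yellow','purple'))
    if c=='top': cv2.imwrite('pics/crop1.png',cv2.resize(im[140:300,200:380,::-1],None,fx=4,fy=3.7,interpolation=cv2.INTER_CUBIC)[:590])
    m=(H[...,0]>20)&(H[...,0]<38)&(H[...,1]>60)&(abs(W[...,2]-84)<6)&(W[...,1]<-50)
    b=cv2.minAreaRect(W[m][:,:2].astype(np.float32));print('board',b)
tray('top');tray('side')
E
```

```text
top red 2966 ztop 122 top part [550, -638, 162] mean [ 553. -645.   70.]
top red 337 ztop 134 top part [467, 3, 13] mean [464.   5.  75.]
top blue 299 ztop 261 top part [647, 269, 31] mean [645. 268. 255.]
top blue 375 ztop 135 top part [608, 534, 24] mean [600. 525. 114.]
top blue 322 ztop 134 top part [551, 29, 13] mean [547.  30.  78.]
board ((481.8308410644531, -303.9024658203125), (668.4060668945312, 424.360595703125), 7.63952112197876)
side red 2085 ztop 121 top part [437, -398, 430] mean [ 551. -580.   84.]
side red 397 ztop 131 top part [464, 3, 15] mean [461.   6.  75.]
side blue 480 ztop 256 top part [644, 271, 31] mean [636. 276. 243.]
side blue 81 ztop 132 top part [547, 30, 13] mean [546.  32. 122.]
side blue 251 ztop 67 top part [547, 30, 33] mean [543.  34.  61.]
side blue 772 ztop 136 top part [604, 539, 21] mean [587. 546. 110.]
side blue 95 ztop 18 top part [590, 547, 35] mean [576. 551.  11.]
side purple 68 ztop 133 top part [669, -8, 15] mean [665.  -5. 124.]
side purple 394 ztop 65 top part [669, -8, 33] mean [658.   1.  45.]
side purple 645 ztop 130 top part [349, 89, 13] mean [343.  98.  59.]
board ((584.394287109375, -268.2808532714844), (346.7055358886719, 235.79031372070312), 83.22157287597656)
top spot 209 [583.1 303.8  31.4] [240. 201.]
top spot 177 [577.1 200.7  31.3] [272. 203.]
top spot 333 [503.6 207.   31.7] [270. 226.]
top spot 77 [486.7 273.7  31.6] [249. 231.]
top handle 59 [419.8 242.3 129.2] [420, 243, 12]
side spot 298 [581.7 210.4  30.4] [271. 249.]
side spot 280 [504.6 208.6  30.3] [291. 261.]
side spot 338 [577.4 294.4  30.4] [250. 266.]
side spot 371 [497.8 290.4  30.4] [272. 280.]
side spot 129 [421.7 249.6  28.5] [303. 286.]
side handle 104 [415.4 249.  124.1] [418, 246, 14]
```

View pics/crop1.png

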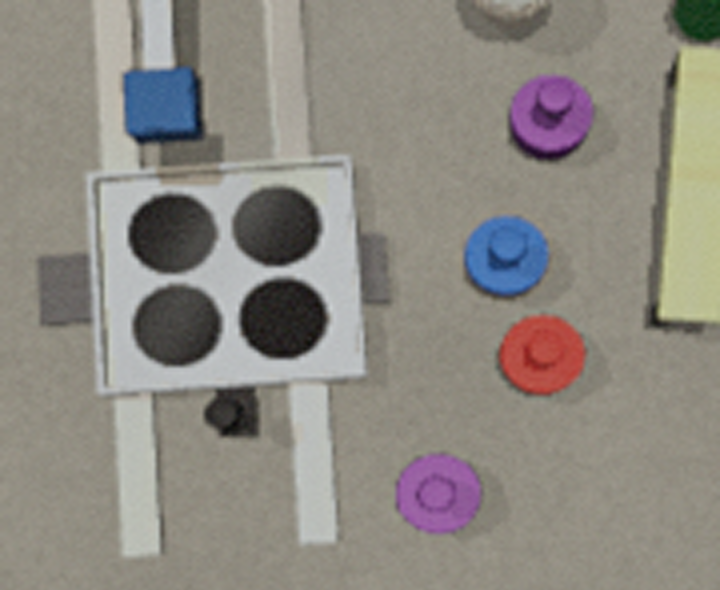

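Red is at about (466,3) and blue at about (549,30), both confirmed in the crop as steel tubs with their lids in the right colour. Yellow is absent. The station yaw is about 3°, the handle is at (418,242), and the nose at about (645,268). First I'll pull the tray back.

{"api": "send_rows", "payload": {"travel": [[1.3,4,0],[1.3,4,0],[1.3,4,0],[1.3,4,0],[1.3,4,0]], "turn": [-0.04,-0.04,-0.04,-0.04,-0.04], "grip": [0.6,0.6,0.6,0.6,0.6], "force": 25}}

```text
clock: 2.2
tool_pos: [217.4, -352.9, 205.5]
tcp_rot: [[0.998, 0.065, 0.0], [0.065, -0.998, -0.0], [0.0, 0.0, -1.0]]
wrist_force: [0.7, -0.1, 0.8]
gripper_width: 0.617
```

{"api": "send_rows", "payload": {"travel": [[1.3,4,0],[1.3,4,0],[1.3,4,0],[1.3,4,0],[1.3,4,0]], "turn": [0,0,0,0,0], "grip": [0.6,0.6,0.6,0.6,0.6]}}

```text
clock: 2.7
tool_pos: [282.3, -153.0, 205.8]
tcp_rot: [[0.998, 0.067, 0.001], [0.067, -0.998, -0.001], [0.001, 0.001, -1.0]]
wrist_force: [0.9, 0.6, 0.7]
gripper_width: 0.599
```

{"api": "send_rows", "payload": {"travel": [[1.3,4,0],[1.3,4,0],[1.3,4,0],[1.3,4,0],[1.3,4,0]], "turn": [0,0,0,0,0], "grip": [0.6,0.6,0.6,0.6,0.6]}}

```text
clock: 3.2
tool_pos: [347.4, 47.2, 205.9]
tcp_rot: [[0.998, 0.068, 0.002], [0.068, -0.998, -0.0], [0.002, 0.001, -1.0]]
wrist_force: [1.3, -0.5, 0.4]
gripper_width: 0.598
```

{"api": "send_rows", "payload": {"travel": [[1.3,4,0],[1.3,4,0],[1.3,4,0],[1.3,4,0],[0,0,0]], "turn": [0,0,0,0,0], "grip": [0.6,0.6,0.6,0.6,0.6]}}

```text
clock: 3.7
tool_pos: [400.7, 209.8, 205.5]
tcp_rot: [[0.997, 0.073, 0.001], [0.073, -0.997, 0.002], [0.002, -0.002, -1.0]]
wrist_force: [-0.2, -0.6, -0.8]
gripper_width: 0.599
```

{"api": "send_rows", "payload": {"travel": [[1.8,3.2,0],[0,0,-3],[0,0,-3],[0,0,-3],[0,0,-2]], "turn": [-0.02,0,0,0,0], "grip": [0.6,0.6,0.6,0.6,0.6]}}

```text
clock: 4.2
tool_pos: [415.8, 236.2, 93.7]
tcp_rot: [[0.999, 0.048, -0.003], [0.048, -0.999, -0.002], [-0.003, 0.001, -1.0]]
wrist_force: [0.2, 0.5, 0.2]
gripper_width: 0.601
```

{"api": "send_rows", "payload": {"travel": [[0,0,0],[0,0,0],[0,0,0],[0,0,0],[0,0,0]], "turn": [0,0,0,0,0], "grip": [0.6,0,0,0,0]}}

```text
clock: 4.7
tool_pos: [418.2, 238.3, 96.8]
tcp_rot: [[0.999, 0.047, 0.003], [0.047, -0.999, 0.002], [0.003, -0.002, -1.0]]
wrist_force: [0.2, 2.4, 1.3]
gripper_width: 0.297
```

{"api": "send_rows", "payload": {"travel": [[-1.2,-0.1,0],[-1.2,-0.1,0],[-1.2,0,0],[-1.0,0,0],[0,0,0]], "turn": [0,0,0,0,0], "grip": [0,0,0,0,0]}}

```text
clock: 5.2
tool_pos: [368.8, 235.0, 96.7]
tcp_rot: [[0.999, 0.049, -0.0], [0.049, -0.999, -0.001], [-0.0, 0.001, -1.0]]
wrist_force: [-1.7, -0.7, 9.7]
gripper_width: 0.275
```

{"api": "send_rows", "payload": {"travel": [[-0.3,0,0],[-0.3,0,0],[-0.3,0,0],[0,0,0],[0,0,0]], "turn": [0,0,0,0,0], "grip": [0,0,0,0,0]}}

```text
clock: 5.7
tool_pos: [365.4, 235.6, 96.7]
tcp_rot: [[0.999, 0.049, 0.009], [0.049, -0.999, 0.0], [0.009, -0.0, -1.0]]
wrist_force: [8.0, -1.5, 1.1]
gripper_width: 0.276
```

{"api": "send_rows", "payload": {"travel": [[0.2,0,0],[0,0,0],[0,0,0],[0,0,3],[0,0,4]], "turn": [0,0,0,0,0], "grip": [0,0.6,0.6,0.6,0.6]}}

```text
clock: 6.2
tool_pos: [360.5, 234.1, 163.9]
tcp_rot: [[0.999, 0.048, -0.008], [0.048, -0.999, -0.004], [-0.008, 0.003, -1.0]]
wrist_force: [0.6, -0.5, -0.5]
gripper_width: 0.57
```

{"api": "send_rows", "payload": {"travel": [[0,0,4],[0,-3,4],[0,-4,0],[0,-4,0],[0,0,0]], "turn": [0,0,0,0,0], "grip": [0.6,0.6,0.6,0.6,0.6]}}

```text
clock: 6.7
tool_pos: [362.3, 121.8, 245.1]
tcp_rot: [[0.999, 0.043, -0.002], [0.043, -0.999, -0.003], [-0.002, 0.003, -1.0]]
wrist_force: [0.2, 0.8, -0.3]
gripper_width: 0.599
```

Run:
```python
from h import *
st()
tray('top');tray('side')
cans('top');cans('side')
im,W,H=cloud('side');cv2.imwrite('pics/side2.png',im[...,::-1])
for n in('tray_center','tray_handle','coder_nose'):
    for c in('top','side'): print(n,c,[(np.round(q['at']),round(q['conf'],2)) for q in r.mark_of(c,n)][:2])
```

```text
t 6.7 tcp [362.3 121.8 245.1] yaw 2.4 F [ 0.2  0.8 -0.3] g 0.599
top spot 334 [531.6 203.9  31.5] [271. 217.]
top spot 323 [453.3 199.8  31.7] [273. 241.]
top spot 312 [445.9 281.8  31.3] [247. 244.]
side spot 312 [529.9 203.1  30.4] [286. 256.]
side spot 320 [451.5 200.1  30.2] [307. 269.]
side spot 353 [525.4 286.9  30.6] [265. 274.]
side spot 393 [445.6 282.9  30.4] [288. 289.]
side spot 132 [369.  241.5  28.2] [320. 295.]
side handle 110 [363.7 241.4 123.8] [367, 239, 14]
top red 2961 ztop 123 top part [552, -638, 164] mean [ 553. -645.   70.]
top red 341 ztop 133 top part [466, 3, 14] mean [464.   5.  76.]
top blue 294 ztop 262 top part [647, 269, 30] mean [645. 268. 255.]
top blue 373 ztop 135 top part [608, 535, 23] mean [600. 525. 114.]
top blue 323 ztop 134 top part [552, 28, 13] mean [547.  30.  77.]
side red 2793 ztop 119 top part [407, -307, 518] mean [ 529. -612.   78.]
side red 316 ztop 130 top part [411, 80, 106] mean [457.   8.  70.]
side blue 480 ztop 257 top part [646, 272, 33] mean [636. 276. 243.]
side blue 81 ztop 131 top part [548, 31, 13] mean [545.  33. 123.]
side blue 252 ztop 67 top part [547, 30, 33] mean [544.  34.  61.]
side blue 770 ztop 135 top part [605, 540, 21] mean [587. 546. 110.]
side blue 94 ztop 19 top part [591, 546, 35] mean [577. 551.  10.]
tray_center top [(array([488., 244.,  33.]), 0.84), (array([791.,  10.,   0.]), 0.74)]
tray_center side [(array([494., 241.,  29.]), 0.65)]
tray_handle top [(array([366., 232., 114.]), 0.56)]
tray_handle side [(array([365., 234., 116.]), 0.58)]
coder_nose top [(array([647., 271., 177.]), 0.71), (array([406., 514.,  -1.]), 0.39)]
coder_nose side [(array([648., 266., 177.]), 0.57)]
```

{"api": "send_rows", "payload": {"travel": [[2.6,-3,0],[2.6,-3,0],[2.6,-3,-2.5],[2.6,-2.9,-3],[0,0,-2]], "turn": [0,0,0,0,0], "grip": [0.6,0.6,0.6,0.6,0.6]}}

```text
clock: 7.75
tool_pos: [471.2, 3.4, 168.7]
tcp_rot: [[0.999, 0.045, 0.001], [0.045, -0.999, -0.002], [0.001, 0.002, -1.0]]
wrist_force: [-1.0, 0.4, -0.6]
gripper_width: 0.601
```

{"api": "send_rows", "payload": {"travel": [[0,0,0],[0,0,0]], "turn": [0,0], "grip": [0.6,0.6]}}

```text
clock: 7.95
tool_pos: [468.0, 6.8, 170.6]
tcp_rot: [[0.999, 0.048, -0.001], [0.048, -0.999, 0.0], [-0.001, -0.0, -1.0]]
wrist_force: [0.1, 0.8, 0.2]
gripper_width: 0.603
```

{"api": "send_rows", "payload": {"travel": [[-0.2,-0.3,-2.5],[0,0,-2.5],[0,0,-2.2],[0,0,0],[0,0,0]], "turn": [0,0,0,0,0], "grip": [0.6,0.6,0.6,0.6,0]}}

```text
clock: 8.45
tool_pos: [466.9, 3.9, 100.0]
tcp_rot: [[0.999, 0.049, 0.002], [0.049, -0.999, -0.0], [0.002, 0.0, -1.0]]
wrist_force: [-0.0, -0.1, 0.6]
gripper_width: 0.547
```

{"api": "send_rows", "payload": {"travel": [[0,0,0],[0,0,0],[0,0,0],[0,0,1],[0,0,2]], "turn": [0,0,0,0,0], "grip": [0,0,0,0,0]}}

```text
clock: 8.95
tool_pos: [464.4, 3.7, 127.9]
tcp_rot: [[0.999, 0.048, -0.004], [0.048, -0.999, 0.001], [-0.004, -0.001, -1.0]]
wrist_force: [0.5, -0.2, -3.0]
gripper_width: 0.295
```

{"api": "send_rows", "payload": {"travel": [[0,0,3],[-0.4,2,2.5],[-0.4,4,0],[0,4,0],[2,4,0]], "turn": [0,0,0,0,0], "grip": [0,0,0,0,0]}}

```text
clock: 9.45
tool_pos: [475.3, 144.5, 184.4]
tcp_rot: [[0.999, 0.047, -0.002], [0.047, -0.999, -0.0], [-0.002, 0.0, -1.0]]
wrist_force: [0.8, -0.9, -2.7]
gripper_width: 0.294
```

{"api": "send_rows", "payload": {"travel": [[2.5,4,0],[2.5,2,0],[0,0,0],[0,0,0]], "turn": [0,0,0,0], "grip": [0,0,0,0]}}

```text
clock: 9.85
tool_pos: [527.6, 203.6, 183.1]
tcp_rot: [[0.999, 0.049, -0.002], [0.049, -0.999, -0.001], [-0.002, 0.001, -1.0]]
wrist_force: [-0.4, -1.0, -2.6]
gripper_width: 0.293
```

Run:
```python
from h import *
st();cans('top');st();cans('side');st()
```

```text
t 9.8 tcp [527.6 203.6 183.1] yaw 2.8 F [-0.4 -1.  -2.6] g 0.293
top red 2967 ztop 123 top part [550, -638, 162] mean [ 553. -645.   70.]
top red 90 ztop 203 top part [494, 196, 9] mean [505. 210. 153.]
top blue 216 ztop 261 top part [650, 269, 28] mean [652. 269. 256.]
top blue 373 ztop 135 top part [607, 536, 25] mean [600. 525. 113.]
top blue 319 ztop 133 top part [552, 28, 13] mean [547.  30.  78.]
t 9.9 tcp [527.  202.9 183.2] yaw 2.7 F [ 0.3  0.4 -3.4] g 0.288
side red 1824 ztop 120 top part [391, -248, 579] mean [ 551. -555.   83.]
side red 89 ztop 216 top part [523, 203, 15] mean [518. 204. 207.]
side red 344 ztop 149 top part [523, 206, 33] mean [518. 209. 145.]
side blue 481 ztop 257 top part [644, 271, 31] mean [636. 276. 243.]
side blue 82 ztop 132 top part [547, 31, 15] mean [546.  32. 121.]
side blue 251 ztop 66 top part [547, 32, 33] mean [544.  34.  61.]
side blue 767 ztop 135 top part [604, 539, 22] mean [587. 546. 110.]
side blue 94 ztop 18 top part [589, 546, 34] mean [577. 551.  10.]
t 9.9 tcp [526.9 202.6 183.3] yaw 2.7 F [-0.3  0.9 -2.6] g 0.295
```

{"api": "send_rows", "payload": {"travel": [[0.4,0,-2],[0,0,-2],[0,0,-1],[0,0,-0.3],[0,0,-0.2]], "turn": [0,0,0,0,0], "grip": [0,0,0,0,0]}}

```text
clock: 10.45
tool_pos: [531.8, 202.8, 129.3]
tcp_rot: [[0.999, 0.047, -0.0], [0.047, -0.999, -0.001], [-0.0, 0.0, -1.0]]
wrist_force: [-1.1, -0.8, 4.8]
gripper_width: 0.289
```

{"api": "send_rows", "payload": {"travel": [[0,0,0],[0,0,0]], "turn": [0,0], "grip": [0,0]}}

```text
clock: 10.65
tool_pos: [532.9, 203.6, 129.4]
tcp_rot: [[0.999, 0.048, 0.002], [0.048, -0.999, 0.0], [0.002, -0.0, -1.0]]
wrist_force: [0.3, -0.4, -0.9]
gripper_width: 0.289
```

{"api": "send_rows", "payload": {"travel": [[0,0,0],[0,0,0],[0,0,2],[0,0,3],[0,-1,3]], "turn": [0,0,0,0,0], "grip": [0.6,0.6,0.6,0.6,0.6]}}

```text
clock: 11.15
tool_pos: [532.1, 194.3, 209.4]
tcp_rot: [[0.999, 0.049, -0.0], [0.049, -0.999, 0.001], [-0.0, -0.001, -1.0]]
wrist_force: [0.1, 0.2, 0.2]
gripper_width: 0.597
```

{"api": "send_rows", "payload": {"travel": [[0.4,-4,0],[0.4,-4,0],[0.4,-4,0],[0.5,-4.3,-2],[0,0,-2]], "turn": [0,0,0,0,0], "grip": [0.6,0.6,0.6,0.6,0.6]}}

```text
clock: 11.65
tool_pos: [550.9, 25.5, 169.2]
tcp_rot: [[0.999, 0.043, 0.004], [0.043, -0.999, -0.003], [0.004, 0.003, -1.0]]
wrist_force: [-0.6, -0.1, 0.1]
gripper_width: 0.596
```

Run:
```python
from h import *
st();cans('top');st();cans('side');st()
```

```text
t 11.7 tcp [550.9  25.5 169.2] yaw 2.5 F [-0.6 -0.1  0.1] g 0.596
top red 2963 ztop 123 top part [551, -639, 162] mean [ 553. -645.   70.]
top red 343 ztop 163 top part [533, 205, 14] mean [528. 203. 106.]
top blue 300 ztop 261 top part [647, 269, 30] mean [646. 268. 255.]
top blue 374 ztop 134 top part [607, 535, 26] mean [600. 525. 114.]
top blue 157 ztop 129 top part [528, 40, 22] mean [535.  28.  73.]
t 11.7 tcp [547.7  28.  165.3] yaw 2.5 F [-1.9 -0.9 -2.2] g 0.597
side red 1112 ztop 121 top part [399, -261, 526] mean [ 576. -527.   91.]
side red 459 ztop 161 top part [530, 206, 14] mean [526. 209. 107.]
side blue 480 ztop 257 top part [645, 271, 32] mean [636. 276. 243.]
side blue 78 ztop 131 top part [548, 30, 14] mean [544.  33. 123.]
side blue 248 ztop 67 top part [548, 30, 34] mean [544.  35.  61.]
side blue 770 ztop 135 top part [605, 540, 22] mean [587. 546. 110.]
side blue 94 ztop 19 top part [590, 545, 34] mean [576. 551.  11.]
t 11.8 tcp [547.5  29.4 166.4] yaw 2.6 F [-0.5  0.4 -0.4] g 0.602
```

Red stands on the tray at about (531,205). The tool is over blue, so I'll grasp it and lift.

{"api": "send_rows", "payload": {"travel": [[0.1,0.1,-2.5],[0,0,-2.5],[0,0,-2.0],[0,0,0],[0,0,0]], "turn": [0,0,0,0,0], "grip": [0.6,0.6,0.6,0.6,0]}}

```text
clock: 12.25
tool_pos: [550.8, 32.2, 99.5]
tcp_rot: [[0.999, 0.049, 0.001], [0.049, -0.999, 0.0], [0.001, 0.0, -1.0]]
wrist_force: [0.2, 0.2, 0.2]
gripper_width: 0.548
```

{"api": "send_rows", "payload": {"travel": [[0,0,0],[0,0,0],[0,0,0],[0,0,1.5],[0,0,3]], "turn": [0,0,0,0,0], "grip": [0,0,0,0,0]}}

```text
clock: 12.75
tool_pos: [547.3, 31.7, 141.4]
tcp_rot: [[0.999, 0.048, -0.007], [0.048, -0.999, 0.001], [-0.007, -0.001, -1.0]]
wrist_force: [0.3, 0.5, -4.2]
gripper_width: 0.296
```

{"api": "send_rows", "payload": {"travel": [[0,0,4],[0,2,4],[0,3,4],[-0.4,4,1],[-0.4,4,0]], "turn": [0,0,0,0,0], "grip": [0,0,0,0,0]}}

```text
clock: 13.25
tool_pos: [543.0, 162.7, 276.2]
tcp_rot: [[0.999, 0.046, 0.005], [0.046, -0.999, 0.001], [0.005, -0.001, -1.0]]
wrist_force: [1.7, 0.4, -4.6]
gripper_width: 0.292
```

{"api": "send_rows", "payload": {"travel": [[-0.4,4,0],[-0.4,4,0],[-0.4,4.6,0],[0,0,0],[0,0,0]], "turn": [0,0,0,0,0], "grip": [0,0,0,0,0]}}

```text
clock: 13.75
tool_pos: [529.2, 288.2, 272.6]
tcp_rot: [[0.999, 0.05, -0.002], [0.05, -0.999, -0.001], [-0.002, 0.001, -1.0]]
wrist_force: [0.1, -0.4, -3.7]
gripper_width: 0.291
```

Run:
```python
from h import *
st();cans('side');st();tray('side')
```

```text
t 13.8 tcp [529.2 288.2 272.6] yaw 2.9 F [ 0.1 -0.4 -3.7] g 0.291
side red 1975 ztop 120 top part [384, -234, 596] mean [ 541. -557.   81.]
side red 460 ztop 161 top part [531, 206, 14] mean [526. 209. 107.]
side blue 232 ztop 253 top part [643, 275, 28] mean [633. 283. 234.]
side blue 106 ztop 305 top part [524, 287, 14] mean [520. 290. 296.]
side blue 372 ztop 237 top part [526, 293, 33] mean [520. 295. 234.]
side blue 769 ztop 135 top part [604, 540, 22] mean [587. 546. 110.]
side blue 95 ztop 18 top part [592, 546, 35] mean [576. 551.  11.]
t 13.8 tcp [529.6 287.2 272.8] yaw 2.8 F [ 0.2 -1.1 -3.7] g 0.295
side spot 323 [452.2 200.7  30.4] [307. 269.]
side spot 368 [526.4 287.   30.6] [265. 274.]
side spot 393 [446.5 282.5  30.2] [287. 288.]
side spot 133 [370.6 241.7  28.8] [319. 294.]
side handle 118 [376.8 239.1 123.3] [441, 224, 89]
```

{"api": "send_rows", "payload": {"travel": [[0,-0.1,-4],[0,0,-4],[0,0,-3.5],[0,0,-2],[0,0,-0.6]], "turn": [0,0,0,0,0], "grip": [0,0,0,0,0]}}

```text
clock: 14.35
tool_pos: [528.4, 284.1, 129.8]
tcp_rot: [[0.999, 0.046, -0.006], [0.046, -0.999, -0.003], [-0.006, 0.002, -1.0]]
wrist_force: [-3.7, -0.3, 9.1]
gripper_width: 0.294
```

{"api": "send_rows", "payload": {"travel": [[0,0,-0.2],[0,0,-0.1],[0,0,0],[0,0,0]], "turn": [0,0,0,0], "grip": [0,0,0,0]}}

```text
clock: 14.75
tool_pos: [530.9, 286.7, 130.7]
tcp_rot: [[0.999, 0.048, 0.002], [0.048, -0.999, 0.001], [0.002, -0.001, -1.0]]
wrist_force: [-0.4, -0.2, -3.3]
gripper_width: 0.295
```

{"api": "send_rows", "payload": {"travel": [[0,0,-0.1],[0,0,0],[0,0,-0.1],[0,0,0],[0,0,0]], "turn": [0,0,0,0,0], "grip": [0,0,0,0,0]}}

```text
clock: 15.25
tool_pos: [531.2, 287.0, 129.6]
tcp_rot: [[0.999, 0.048, 0.003], [0.048, -0.999, 0.001], [0.003, -0.001, -1.0]]
wrist_force: [-0.9, 0.5, 6.4]
gripper_width: 0.29
```

{"api": "send_rows", "payload": {"travel": [[0,0,0],[0,0,0],[0,0,2],[0,0,3],[-1,0,3]], "turn": [0,0,0,0,0], "grip": [0.6,0.6,0.6,0.6,0.6]}}

```text
clock: 15.75
tool_pos: [520.8, 286.3, 207.5]
tcp_rot: [[0.999, 0.047, -0.001], [0.047, -0.999, -0.001], [-0.001, 0.001, -1.0]]
wrist_force: [0.7, -0.4, 0.3]
gripper_width: 0.597
```

{"api": "send_rows", "payload": {"travel": [[-4,-1,0],[-4,-1,0],[-4,-1,0],[-3.5,-2,0],[0,0,0]], "turn": [0,0,0,0,0], "grip": [0.6,0.6,0.6,0.6,0.6]}}

```text
clock: 16.25
tool_pos: [359.9, 234.3, 207.2]
tcp_rot: [[0.999, 0.049, -0.004], [0.049, -0.999, -0.002], [-0.004, 0.002, -1.0]]
wrist_force: [1.7, 1.6, -0.7]
gripper_width: 0.602
```

Run:
```python
from h import *
st();cans('top');st();cans('side');st();tray('side')
im,W,H=cloud('side');cv2.imwrite('pics/side3.png',cv2.resize(im[130:330,140:420,::-1],None,fx=2.8,fy=2.8))
print([(c,n,np.round(r.mark_of(c,n)[0]['at'])) for c in('top','side') for n in ('red','blue','tray_center') if r.mark_of(c,n)])
```

```text
t 16.2 tcp [359.9 234.3 207.2] yaw 2.8 F [ 1.7  1.6 -0.7] g 0.602
top red 2963 ztop 122 top part [551, -638, 163] mean [ 553. -645.   70.]
top red 344 ztop 163 top part [535, 204, 13] mean [530. 202. 106.]
top blue 296 ztop 261 top part [647, 269, 30] mean [645. 268. 255.]
top blue 370 ztop 134 top part [605, 531, 24] mean [600. 525. 114.]
top blue 137 ztop 164 top part [531, 289, 14] mean [531. 297. 122.]
t 16.3 tcp [363.2 235.7 207.8] yaw 2.8 F [0.2 0.4 0.4] g 0.601
side red 2105 ztop 119 top part [337, -270, 514] mean [ 504. -573.   73.]
side red 440 ztop 161 top part [463, 262, 101] mean [526. 211. 108.]
side blue 481 ztop 257 top part [644, 270, 31] mean [636. 276. 243.]
side blue 466 ztop 161 top part [526, 289, 14] mean [523. 292. 106.]
side blue 775 ztop 136 top part [605, 539, 21] mean [587. 546. 109.]
side blue 94 ztop 19 top part [588, 546, 34] mean [577. 551.  10.]
t 16.4 tcp [365.2 236.5 208. ] yaw 2.7 F [0.2 0.3 0.6] g 0.598
side spot 318 [454.  200.1  30.5] [306. 269.]
side spot 392 [447.9 283.2  30.4] [287. 288.]
side spot 139 [372.3 241.4  28.5] [319. 294.]
side handle 136 [395.4 242.9 122.5] [447, 245, 92]
[('top', 'red', array([536., 202.,  26.])), ('top', 'blue', array([349.,  85.,  -0.])), ('top', 'tray_center', array([492., 242.,  35.])), ('side', 'red', array([535., 199.,  31.])), ('side', 'blue', array([530., 286.,  30.])), ('side', 'tray_center', array([491., 242.,  28.]))]
```

View pics/side3.png

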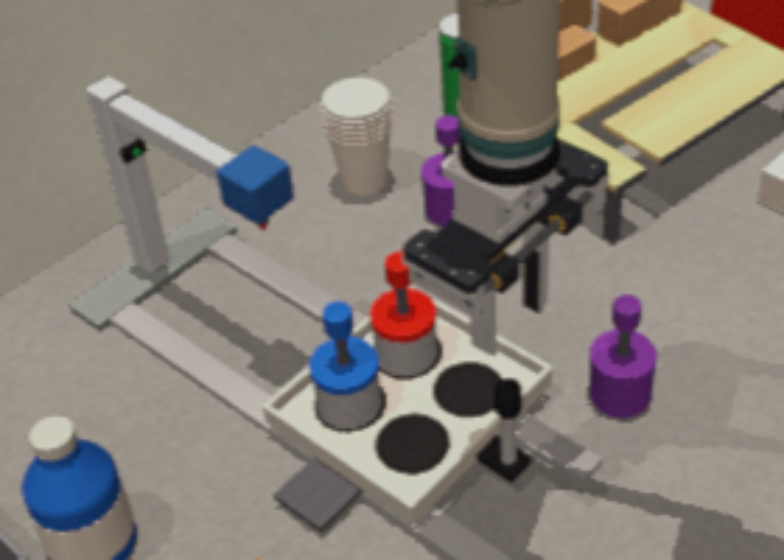

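{"api": "send_rows", "payload": {"travel": [[0.3,0,-3],[0,0,-3],[0,0,-3],[0,0,-2.2],[0,0,0]], "turn": [0,0,0,0,0], "grip": [0.6,0.6,0.6,0.6,0.6]}}

```text
clock: 17.55
tool_pos: [365.7, 235.4, 93.1]
tcp_rot: [[0.999, 0.048, -0.006], [0.048, -0.999, -0.003], [-0.006, 0.002, -1.0]]
wrist_force: [-0.6, -0.4, 0.0]
gripper_width: 0.599
```

{"api": "send_rows", "payload": {"travel": [[0,0,0],[0,0,0],[0,0,0],[0,0,0],[0,0,0]], "turn": [0,0,0,0,0], "grip": [0,0,0,0,0]}}

```text
clock: 18.05
tool_pos: [368.8, 236.5, 96.4]
tcp_rot: [[0.999, 0.048, 0.002], [0.048, -0.999, 0.0], [0.002, -0.0, -1.0]]
wrist_force: [-0.2, -1.1, 3.7]
gripper_width: 0.272
```

{"api": "send_rows", "payload": {"travel": [[0.5,0.3,0],[1,0.6,0],[1.5,0.9,0],[1.5,0.9,0],[1.5,0.9,0]], "turn": [0,0,0,0,0], "grip": [0,0,0,0,0]}}

```text
clock: 18.55
tool_pos: [428.0, 272.2, 96.3]
tcp_rot: [[0.999, 0.048, -0.001], [0.048, -0.999, -0.001], [-0.001, 0.001, -1.0]]
wrist_force: [-1.9, -2.3, 6.6]
gripper_width: 0.274
```

{"api": "send_rows", "payload": {"travel": [[1.5,0.9,0],[1.5,0.9,0],[1.2,0.7,0],[0.7,0.4,0],[0.3,0,0]], "turn": [0,0,0,0,0], "grip": [0,0,0,0,0]}}

```text
clock: 19.05
tool_pos: [481.3, 302.5, 96.3]
tcp_rot: [[0.999, 0.048, 0.001], [0.048, -0.999, 0.001], [0.001, -0.001, -1.0]]
wrist_force: [-1.9, 1.5, 5.7]
gripper_width: 0.269
```

Run:
```python
from h import *
st();cans('top');st();cans('side');st();tray('side')
im,W,H=cloud('side');cv2.imwrite('pics/side4.png',cv2.resize(im[130:290,160:340,::-1],None,fx=4,fy=3.6,interpolation=cv2.INTER_CUBIC))
print([(c,n,np.round(q['at'])) for c in('top','side') for n in ('red','blue','tray_center','coder_nose') for q in r.mark_of(c,n)])
```

```text
t 19.1 tcp [481.3 302.5  96.3] yaw 2.7 F [-1.9  1.5  5.7] g 0.269
top red 2954 ztop 122 top part [552, -638, 163] mean [ 553. -645.   70.]
top red 237 ztop 162 top part [634, 263, 22] mean [636. 268.  97.]
top blue 300 ztop 261 top part [647, 269, 30] mean [645. 268. 255.]
top blue 322 ztop 163 top part [642, 354, 13] mean [637. 351. 108.]
top blue 371 ztop 135 top part [609, 537, 26] mean [600. 525. 114.]
t 19.1 tcp [481.6 302.5  96.4] yaw 2.7 F [0.7 0.2 4. ] g 0.275
side red 1361 ztop 120 top part [387, -163, 543] mean [ 543. -509.   84.]
side red 336 ztop 236 top part [505, 361, 19] mean [638. 279. 117.]
side blue 477 ztop 257 top part [578, 301, 103] mean [635. 277. 244.]
side blue 457 ztop 161 top part [640, 356, 13] mean [635. 358. 107.]
side blue 770 ztop 135 top part [602, 542, 21] mean [587. 546. 110.]
side blue 95 ztop 17 top part [592, 546, 35] mean [576. 551.  11.]
t 19.1 tcp [481.6 302.5  96.4] yaw 2.7 F [1.8 1.1 3.7] g 0.27
side spot 367 [561.  349.4  30.3] [239. 281.]
side spot 126 [483.4 308.6  28.3] [271. 287.]
side handle 88 [475.8 300.2 124.7] [480, 302, 15]
[('top', 'red', array([645., 269.,  27.])), ('top', 'blue', array([672.,  -9.,  -4.])), ('top', 'blue', array([349.,  80.,  -3.])), ('top', 'blue', array([641., 354.,  29.])), ('top', 'blue', array([ 483., -144.,   85.])), ('top', 'blue', array([ 592., -157.,   86.])), ('top', 'tray_center', array([604., 308.,  32.])), ('top', 'coder_nose', array([645., 270., 178.])), ('side', 'red', array([644., 268.,  31.])), ('side', 'blue', array([354.,  86.,   3.])), ('side', 'blue', array([605., 308.,  27.])), ('side', 'blue', array([673., -15.,   1.])), ('side', 'blue', array([ 560., -388.,   87.])), ('side', 'blue', array([644., 354.,  31.])), ('side', 'tray_center', array([607., 307.,  30.])), ('side', 'tray_center', array([608., 539.,  -1.])), ('side', 'tray_center', array([ 558., -388.,   85.])), ('side', 'coder_nose', array([643., 267., 175.]))]
```

View pics/side4.png

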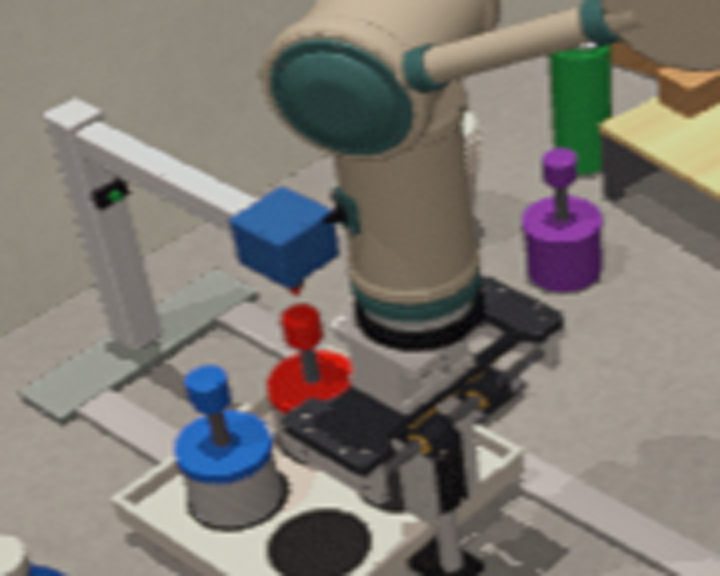

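Run:
```python
from h import *
d=r.get_image('side');E=d['extrinsics']
def ray(u,v,z):
    q=np.array([(u-d['cx'])/d['fx'],(v-d['cy'])/d['fy'],1]);q=E[:3,:3].T@q;o=-E[:3,:3].T@E[:3,3]
    return (o+q*(z-o[2])/q[2]).round(1)
H=cv2.cvtColor(d['image'],cv2.COLOR_RGB2HSV).astype(int)
m=((H[...,0]<8)|(H[...,0]>172))&(H[...,1]>110)
print(np.where(m[198:232,226:248],1,0).sum(1)); 
for v in range(203,232): print(v,''.join('#' if x else '.' for x in m[v,224:250]))
W=lambda x,y,z:[(lambda c:(round(d['fx']*c[0]/c[2]+d['cx'],1),round(d['fy']*c[1]/c[2]+d['cy'],1)))(E[:3,:3]@np.array([x,y,z])+E[:3,3])]
print('proj nose',W(646,268.5,176),'red knob top',W(646,268.5,160),'bottom',W(646,268.5,134),'ray tip',ray(234.25,210.8,176),'knobtop',ray(235.5,217.2,160))
```

```text
[ 0  0  0  0  0  0  0  0  0  0  0  0  2  2  0  0  2  7  9  9 10  9  9 10
 10 10  9  8  6  6  9 13 15 16]
203 ..........................
204 ..........................
205 ..........................
206 ..........................
207 ..........................
208 ..........................
209 ..........................
210 .........##...............
211 .........##...............
212 ..........................
213 ..........................
214 ...........##.............
215 ........#######...........
216 .......#########..........
217 .......#########..........
218 ......##########..........
219 .......#########..........
220 .......#########..........
221 .......##########.........
222 .......##########.........
223 .......##########.........
224 ........#########.........
225 ........########..........
226 .........######...........
227 ............#.#####.......
228 ..........##...#######....
229 ........####...#########..
230 ......######...#########..
231 .....#######...#########..
proj nose [(np.float64(234.1), np.float64(211.7))] red knob top [(np.float64(234.9), np.float64(216.1))] bottom [(np.float64(236.1), np.float64(223.1))] ray tip [648.5 265.8 176. ] knobtop [641.5 270.3 160. ]
```

Red is within about 3 mm of the pointer on all the estimates: the nets, the knob and tip pixels in the crop, and the joint geometry. I'll hold it there, nudge it slightly, and hold again.

{"api": "send_rows", "payload": {"travel": [[0,0,0],[0,0,0],[0,0,0],[0,0,0],[0,0,0]], "turn": [0,0,0,0,0], "grip": [0,0,0,0,0]}}

```text
clock: 20.2
tool_pos: [481.1, 302.0, 96.4]
tcp_rot: [[0.999, 0.048, 0.003], [0.048, -0.999, 0.001], [0.003, -0.001, -1.0]]
wrist_force: [0.9, 1.0, 5.6]
gripper_width: 0.272
```

{"api": "send_rows", "payload": {"travel": [[0,0,0],[0,0,0],[0,0,0],[0,0,0],[0.15,-0.15,0]], "turn": [0,0,0,0,0], "grip": [0,0,0,0,0]}}

```text
clock: 20.7
tool_pos: [481.2, 300.6, 96.3]
tcp_rot: [[0.999, 0.048, -0.0], [0.048, -0.999, 0.001], [-0.0, -0.001, -1.0]]
wrist_force: [-2.0, 1.7, 8.2]
gripper_width: 0.274
```

{"api": "send_rows", "payload": {"travel": [[0,0,0],[0,0,0],[0,0,0],[0,0,0],[0,0,0]], "turn": [0,0,0,0,0], "grip": [0,0,0,0,0]}}

```text
clock: 21.2
tool_pos: [481.4, 300.2, 96.3]
tcp_rot: [[0.999, 0.048, 0.0], [0.048, -0.999, 0.001], [0.0, -0.001, -1.0]]
wrist_force: [0.1, 0.5, 6.7]
gripper_width: 0.271
```

{"api": "send_rows", "payload": {"travel": [[0,0,0],[0,0,0],[0,0,0],[0,0,0],[0,0,0]], "turn": [0,0,0,0,0], "grip": [0,0,0,0,0]}}

```text
clock: 21.7
tool_pos: [481.4, 300.2, 96.4]
tcp_rot: [[0.999, 0.048, 0.0], [0.048, -0.999, 0.001], [0.0, -0.001, -1.0]]
wrist_force: [-0.6, 0.3, 7.2]
gripper_width: 0.273
```

Run:
```python
from h import *
st();cans('top')
print([(c,n,np.round(q['at'])) for c in('top',) for n in ('red','blue','coder_nose') for q in r.mark_of(c,n)])
```

```text
t 21.7 tcp [481.4 300.2  96.4] yaw 2.7 F [-0.6  0.3  7.2] g 0.273
top red 2963 ztop 122 top part [552, -637, 164] mean [ 553. -645.   70.]
top red 246 ztop 162 top part [634, 262, 20] mean [637. 265.  98.]
top blue 631 ztop 260 top part [647, 268, 31] mean [641. 310. 179.]
top blue 372 ztop 135 top part [607, 536, 24] mean [600. 525. 113.]
[('top', 'red', array([649., 267.,  27.])), ('top', 'blue', array([674., -10.,  -3.])), ('top', 'blue', array([347.,  82.,  -2.])), ('top', 'blue', array([641., 357.,  29.])), ('top', 'coder_nose', array([643., 270., 177.])), ('top', 'coder_nose', array([ 398., -403.,   -2.]))]
```

{"api": "send_rows", "payload": {"travel": [[0,-0.5,0],[0,-1,0],[0.1,-1.5,0],[0.1,-1.5,0],[0.1,-1.5,0]], "turn": [0,0,0,0,0], "grip": [0,0,0,0,0]}}

```text
clock: 22.4
tool_pos: [484.5, 240.4, 96.4]
tcp_rot: [[0.999, 0.048, 0.001], [0.048, -0.999, 0.002], [0.001, -0.002, -1.0]]
wrist_force: [0.0, 2.8, 7.2]
gripper_width: 0.273
```

{"api": "send_rows", "payload": {"travel": [[0.1,-1.2,0],[0.05,-0.8,0],[0,-0.4,0],[0,0,0],[0,0,0]], "turn": [0,0,0,0,0], "grip": [0,0,0,0,0]}}

```text
clock: 22.9
tool_pos: [485.8, 215.1, 96.3]
tcp_rot: [[0.999, 0.048, 0.0], [0.048, -0.999, -0.001], [-0.0, 0.001, -1.0]]
wrist_force: [-0.3, -1.6, 8.0]
gripper_width: 0.27
```

Run:
```python
from h import *
st();cans('top');st();cans('side');st();tray('side')
im,W,H=cloud('side');cv2.imwrite('pics/side5.png',cv2.resize(im[130:290,160:340,::-1],None,fx=4,fy=3.6,interpolation=cv2.INTER_CUBIC))
print([(c,n,np.round(q['at'])) for c in('top','side') for n in ('red','blue','tray_center','coder_nose') for q in r.mark_of(c,n) if q['at'][1]>150])
m=(H[...,0]>100)&(H[...,0]<118)&(H[...,1]>130)
m2=HUE['red'](H[...,0])&(H[...,1]>110)
for v in range(200,245): print(v,''.join('#' if x else 'r' if y else '.' for x,y in zip(m[v,215:260],m2[v,215:260])))
```

```text
t 22.9 tcp [485.8 215.1  96.3] yaw 2.7 F [-0.3 -1.6  8. ] g 0.27
top red 2963 ztop 123 top part [552, -637, 163] mean [ 553. -645.   70.]
top red 125 ztop 99 top part [643, 176, 27] mean [639. 171.  93.]
top blue 523 ztop 260 top part [647, 269, 30] mean [642. 266. 189.]
top blue 370 ztop 135 top part [606, 534, 25] mean [600. 525. 114.]
t 22.9 tcp [485.7 215.2  96.3] yaw 2.7 F [-0.7 -1.2  8.7] g 0.276
side red 1618 ztop 121 top part [389, -227, 567] mean [ 548. -533.   86.]
side red 100 ztop 161 top part [648, 185, 15] mean [648. 184. 148.]
side red 219 ztop 236 top part [507, 285, 22] mean [639. 195. 104.]
side blue 481 ztop 257 top part [644, 272, 32] mean [636. 276. 243.]
side blue 92 ztop 161 top part [643, 269, 13] mean [639. 271. 154.]
side blue 300 ztop 95 top part [643, 268, 33] mean [639. 271.  91.]
side blue 773 ztop 135 top part [604, 540, 22] mean [587. 546. 110.]
side blue 95 ztop 17 top part [591, 546, 35] mean [576. 551.  11.]
t 23.0 tcp [485.7 215.2  96.3] yaw 2.7 F [-0.8 -1.3  7.6] g 0.27
side spot 71 [567.4 199.3  30.7] [277. 249.]
side spot 319 [564.7 262.4  30.6]
[... 1996 characters left out ...]

231 ...............#######....#########..........
232 ..............########....##########.........
233 ..............########....##########.........
234 .............#########....##########.........
235 .............##########..###########.........
236 .............#######################.........
237 .............#######################.........
238 ..............#####################..........
239 ..............#####################..........
240 ..............####################...........
241 ..............###################............
242 ...............#################.............
243 ................##############...............
244 ..................##########.................
```

View pics/side5.png

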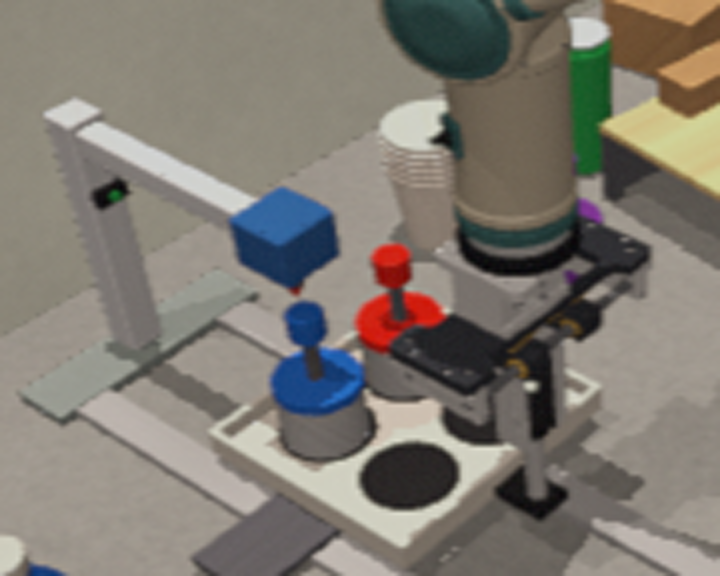

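Blue is within about 4 mm of the pointer. I'll hold it, nudge it, and hold again.

{"api": "send_rows", "payload": {"travel": [[0,0,0],[0,0,0],[0,0,0],[0,0,0],[0,0,0]], "turn": [0,0,0,0,0], "grip": [0,0,0,0,0]}}

```text
clock: 24.0
tool_pos: [485.7, 215.3, 96.3]
tcp_rot: [[0.999, 0.048, -0.0], [0.048, -0.999, -0.001], [-0.0, 0.001, -1.0]]
wrist_force: [-0.8, -1.1, 8.1]
gripper_width: 0.274
```

{"api": "send_rows", "payload": {"travel": [[0,0,0],[0,0,0],[0,0,0],[0,0,0],[0.2,0.2,0]], "turn": [0,0,0,0,0], "grip": [0,0,0,0,0]}}

```text
clock: 24.5
tool_pos: [487.1, 217.0, 96.3]
tcp_rot: [[0.999, 0.048, -0.001], [0.048, -0.999, -0.002], [-0.001, 0.002, -1.0]]
wrist_force: [-1.2, -1.6, 8.7]
gripper_width: 0.273
```

{"api": "send_rows", "payload": {"travel": [[0,0,0],[0,0,0],[0,0,0],[0,0,0],[0,0,0]], "turn": [0,0,0,0,0], "grip": [0,0,0,0,0]}}

```text
clock: 25.0
tool_pos: [487.9, 217.5, 96.3]
tcp_rot: [[0.999, 0.048, 0.0], [0.048, -0.999, -0.001], [0.0, 0.001, -1.0]]
wrist_force: [-0.2, -0.6, 7.9]
gripper_width: 0.274
```

{"api": "send_rows", "payload": {"travel": [[0,0,0],[0,0,0],[0,0,0],[0,0,0],[0,0,0]], "turn": [0,0,0,0,0], "grip": [0,0,0,0,0]}}

```text
clock: 25.5
tool_pos: [487.9, 217.5, 96.3]
tcp_rot: [[0.999, 0.048, 0.0], [0.048, -0.999, -0.001], [0.0, 0.001, -1.0]]
wrist_force: [-0.8, -1.0, 8.5]
gripper_width: 0.27
```

{"api": "send_rows", "payload": {"travel": [[-0.5,0,0],[-1,0.2,0],[-1.5,0.4,0],[-1.5,0.4,0],[-1.5,0.4,0]], "turn": [0,0,0,0,0], "grip": [0,0,0,0,0]}}

```text
clock: 26.0
tool_pos: [428.7, 231.7, 96.3]
tcp_rot: [[0.999, 0.048, 0.003], [0.048, -0.999, -0.001], [0.003, 0.001, -1.0]]
wrist_force: [3.5, -1.4, 6.8]
gripper_width: 0.274
```

{"api": "send_rows", "payload": {"travel": [[-1.5,0.4,0],[-1.5,0.2,0],[-1.4,0,0],[-0.8,0,0],[-0.4,0,0]], "turn": [0,0,0,0,0], "grip": [0,0,0,0,0]}}

```text
clock: 26.5
tool_pos: [371.5, 237.6, 96.3]
tcp_rot: [[0.999, 0.049, 0.001], [0.049, -0.999, -0.001], [0.001, 0.001, -1.0]]
wrist_force: [1.6, -1.5, 7.5]
gripper_width: 0.271
```

{"api": "send_rows", "payload": {"travel": [[-0.3,0,0],[-0.3,0,0],[0,0,0],[0,0,0],[0,0,0]], "turn": [0,0,0,0,0], "grip": [0,0,0,0,0]}}

```text
clock: 27.0
tool_pos: [366.3, 237.7, 96.3]
tcp_rot: [[0.999, 0.048, 0.002], [0.048, -0.999, -0.0], [0.001, 0.0, -1.0]]
wrist_force: [1.6, -0.7, 8.5]
gripper_width: 0.272
```

{"api": "send_rows", "payload": {"travel": [[0,0,0],[0,0,0],[0,0,3],[0,0,4],[0,0,4]], "turn": [0,0,0,0,0], "grip": [0.6,0.6,0.6,0.6,0.6]}}

```text
clock: 27.5
tool_pos: [364.4, 237.4, 205.5]
tcp_rot: [[0.999, 0.048, -0.004], [0.048, -0.999, -0.002], [-0.004, 0.001, -1.0]]
wrist_force: [-0.1, 0.5, 0.3]
gripper_width: 0.599
```

Run:
```python
from h import *
st();cans('top');st();cans('side');st();tray('side')
print([(c,n,np.round(q['at'])) for c in('top','side') for n in ('red','blue','tray_center','coder_nose') for q in r.mark_of(c,n) if q['at'][1]>150])
```

```text
t 27.5 tcp [364.4 237.4 205.5] yaw 2.7 F [-0.1  0.5  0.3] g 0.599
top red 2965 ztop 122 top part [550, -638, 163] mean [ 553. -645.   70.]
top red 346 ztop 164 top part [532, 207, 13] mean [527. 204. 107.]
top blue 296 ztop 261 top part [647, 268, 30] mean [645. 268. 255.]
top blue 372 ztop 133 top part [607, 535, 25] mean [600. 525. 114.]
top blue 139 ztop 165 top part [528, 291, 14] mean [528. 298. 124.]
t 27.6 tcp [368.6 239.3 212.2] yaw 2.8 F [2.3 0.5 3.7] g 0.598
side red 2152 ztop 119 top part [342, -273, 520] mean [ 504. -574.   74.]
side red 424 ztop 161 top part [467, 266, 96] mean [523. 213. 105.]
side blue 478 ztop 257 top part [643, 272, 31] mean [636. 276. 243.]
side blue 477 ztop 160 top part [525, 292, 13] mean [521. 294. 106.]
side blue 769 ztop 136 top part [604, 541, 21] mean [587. 546. 110.]
side blue 95 ztop 17 top part [592, 546, 35] mean [576. 551.  11.]
t 27.6 tcp [368.4 239.2 209.7] yaw 2.7 F [ 1.1 -0.4 -0.8] g 0.6
side spot 319 [451.4 202.3  30.5] [306. 270.]
side spot 398 [445.8 284.9  30.3] [287. 289.]
side spot 138 [369.6 243.5  28.7] [319. 295.]
side handle 138 [391.3 246.5 122. ] [446, 247, 92]
[('top', 'red', array([531., 207.,  27.])), ('top', 'blue', array([527., 292.,  29.])), ('top', 'tray_center', array([485., 247.,  37.])), ('top', 'coder_nose', array([645., 270., 177.])), ('top', 'coder_nose', array([491., 263.,   2.])), ('top', 'coder_nose', array([403., 512.,   2.])), ('side', 'red', array([533., 204.,  32.])), ('side', 'tray_center', array([494., 244.,  30.])), ('side', 'coder_nose', array([645., 265., 175.]))]
```

{"api": "send_rows", "payload": {"travel": [[4,-0.8,0],[4,-0.8,0],[4,-0.8,0],[4.5,-0.8,0],[0,0,0]], "turn": [0,0,0,0,0], "grip": [0.6,0.6,0.6,0.6,0.6]}}

```text
clock: 28.55
tool_pos: [536.6, 204.6, 203.8]
tcp_rot: [[0.999, 0.045, 0.002], [0.045, -0.999, -0.001], [0.002, 0.001, -1.0]]
wrist_force: [-1.7, -0.1, 0.2]
gripper_width: 0.6
```

{"api": "send_rows", "payload": {"travel": [[0,0,0],[0,0,0]], "turn": [0,0], "grip": [0.6,0.6]}}

```text
clock: 28.75
tool_pos: [529.8, 206.0, 204.9]
tcp_rot: [[0.999, 0.048, -0.002], [0.048, -0.999, -0.0], [-0.002, 0.0, -1.0]]
wrist_force: [0.3, 0.0, 0.4]
gripper_width: 0.599
```

{"api": "send_rows", "payload": {"travel": [[0.2,0,-2.5],[0,0,-2.5],[0,0,-2.5],[0,0,0],[0,0,0]], "turn": [0,0,0,0,0], "grip": [0.6,0.6,0.6,0.6,0]}}

```text
clock: 29.25
tool_pos: [532.2, 206.4, 131.1]
tcp_rot: [[0.999, 0.049, -0.0], [0.049, -0.999, -0.0], [-0.0, 0.0, -1.0]]
wrist_force: [0.7, -0.1, 0.1]
gripper_width: 0.547
```

{"api": "send_rows", "payload": {"travel": [[0,0,0],[0,0,0],[0,0,0],[0,0,1.5],[0,0,3]], "turn": [0,0,0,0,0], "grip": [0,0,0,0,0]}}

```text
clock: 29.75
tool_pos: [531.0, 205.3, 173.6]
tcp_rot: [[0.999, 0.048, -0.006], [0.048, -0.999, -0.002], [-0.006, 0.001, -1.0]]
wrist_force: [0.8, 0.3, -1.6]
gripper_width: 0.292
```

```bash
cat > rack.py <<'E'
from h import *
from scipy.optimize import minimize
def board(c):
    d=r.get_image(c);E=d['extrinsics'];H=cv2.cvtColor(d['image'],cv2.COLOR_RGB2HSV).astype(int)
    # rectify plane z=84 at 1 px/mm : x 440..760, y -470..-50
    X,Y=np.meshgrid(np.arange(440,760),np.arange(-470,-50),indexing='ij')
    q=np.stack([X,Y,np.full(X.shape,84.)],-1)@E[:3,:3].T+E[:3,3]
    u=(d['fx']*q[...,0]/q[...,2]+d['cx']).astype(np.float32);v=(d['fy']*q[...,1]/q[...,2]+d['cy']).astype(np.float32)
    img=cv2.remap(d['image'],u,v,cv2.INTER_LINEAR);h=cv2.cvtColor(img,cv2.COLOR_RGB2HSV).astype(int)
    m=((h[...,0]>22)&(h[...,0]<40)&(h[...,1]>45)&(h[...,2]>110)).astype(float)
    def model(p):
        a=p[2];dx=X-p[0];dy=Y-p[1];x=dx*np.cos(a)+dy*np.sin(a);y=-dx*np.sin(a)+dy*np.cos(a)
        s=lambda t:1/(1+np.exp(-t/1.5))
        box=lambda x0,x1,y0,y1:s(x-x0)*s(x1-x)*s(y-y0)*s(y1-y)
        b=box(-85,145,-180,160)*(1-np.maximum(box(-90,33,87,113),box(7,33,-143,113)))
        return b,(x<88)&(x>-110)
    def f(p):
        b,w=model(p);return (abs(b-m)*w).sum()
    best=min((minimize(f,[559+i,-254+j,np.radians(-6)],method='Nelder-Mead',options=dict(initial_simplex=[[559+i,-254+j,-.105],[565+i,-254+j,-.105],[559+i,-248+j,-.105],[559+i,-254+j,-.07]])) for i,j in((0,0),(-4,4))),key=lambda o:o.fun)
    p=best.x;print(c,p[:2].round(1),'deg',np.degrees(p[2]).round(2),'misfit mm2',round(best.fun))
    a=p[2];R=np.array([[np.cos(a),-np.sin(a)],[np.sin(a),np.cos(a)]])
    for n,l in dict(pre=(-150,100),entry=(-85,100),corner=(20,100),s1=(20,-30),s0=(20,-115),end=(20,-130)).items(): print(n,(p[:2]+R@l).round(1))
    cv2.imwrite(f'pics/rect_{c}.png',img[::-1,::-1,::-1])
E
python3 - <<'E'
from rack import *
st();board('top');board('side')
E
```

```text
t 29.8 tcp [531.  205.3 173.6] yaw 2.7 F [ 0.8  0.3 -1.6] g 0.292
top [ 557.7 -253. ] deg -6.36 misfit mm2 3517
pre [ 419.7 -137. ]
entry [ 484.3 -144.2]
corner [ 588.7 -155.8]
s1 [ 574.3 -285. ]
s0 [ 564.9 -369.5]
end [ 563.2 -384.4]
side [ 557.6 -254.3] deg -6.7 misfit mm2 3870
pre [ 420.2 -137.5]
entry [ 484.8 -145.1]
corner [ 589.1 -157.3]
s1 [ 573.9 -286.4]
s0 [ 564.  -370.9]
end [ 562.3 -385.8]
```

{"api": "send_rows", "payload": {"travel": [[-1,-2,1],[-2,-3.8,0],[-2,-4,0],[-2,-4,0],[-2,-4,0]], "turn": [0,0,0,0,0], "grip": [0,0,0,0,0]}}

```text
clock: 30.35
tool_pos: [441.5, 26.8, 184.3]
tcp_rot: [[0.999, 0.049, -0.001], [0.049, -0.999, -0.0], [-0.001, 0.0, -1.0]]
wrist_force: [1.2, -0.2, -2.2]
gripper_width: 0.296
```

{"api": "send_rows", "payload": {"travel": [[-1,-4,0],[-1,-4,0],[-0.1,-4,0],[0,-3,0],[0,-1.4,0]], "turn": [-0.03,-0.03,-0.03,-0.03,-0.04], "grip": [0,0,0,0,0]}}

```text
clock: 30.85
tool_pos: [421.6, -138.3, 184.6]
tcp_rot: [[0.993, -0.117, -0.001], [-0.117, -0.993, -0.001], [-0.001, 0.001, -1.0]]
wrist_force: [-0.4, -0.7, -2.9]
gripper_width: 0.295
```

{"api": "send_rows", "payload": {"travel": [[0,0,-3],[0,0,-2],[0,0,-2],[0,0,0],[0,0,0]], "turn": [0,0,0,0,0], "grip": [0,0,0,0,0]}}

```text
clock: 31.35
tool_pos: [422.0, -135.3, 115.2]
tcp_rot: [[0.994, -0.112, -0.001], [-0.112, -0.994, 0.001], [-0.001, -0.001, -1.0]]
wrist_force: [0.3, -0.5, -2.5]
gripper_width: 0.298
```

Run:
```python
from h import *
st();cans('top',('red',));st();cans('side',('red',));st()
```

```text
t 31.4 tcp [ 422.  -135.3  115.2] yaw -6.4 F [ 0.3 -0.5 -2.5] g 0.298
top red 2960 ztop 123 top part [552, -638, 163] mean [ 553. -645.   70.]
t 31.4 tcp [ 422.7 -135.8  116. ] yaw -6.4 F [ 0.6  0.7 -2.6] g 0.293
side red 330 ztop 123 top part [411, -302, 515] mean [ 625. -694.  109.]
side red 603 ztop 122 top part [371, -174, 393] mean [ 510. -493.   85.]
side red 62 ztop 146 top part [416, -135, 16] mean [ 412. -134.  134.]
side red 260 ztop 80 top part [418, -133, 33] mean [ 415. -128.   75.]
t 31.4 tcp [ 423.1 -136.   116.4] yaw -6.4 F [-0.5 -0.2 -2.4] g 0.294
```

{"api": "send_rows", "payload": {"travel": [[0,-0.1,-1.2],[1.5,-0.2,0],[1.5,-0.2,0],[1.0,-0.1,0],[0,0,0]], "turn": [0,0,0,0,0], "grip": [0,0,0,0,0]}}

```text
clock: 31.95
tool_pos: [465.2, -142.8, 104.1]
tcp_rot: [[0.994, -0.111, 0.003], [-0.111, -0.994, -0.001], [0.003, 0.001, -1.0]]
wrist_force: [-0.4, 0.7, -1.8]
gripper_width: 0.296
```

Run:
```python
from h import *
st();im,W,H=cans('side',('red',));st()
cv2.imwrite('pics/side6.png',cv2.resize(im[90:260,300:480,::-1],None,fx=4,fy=3.5,interpolation=cv2.INTER_CUBIC))
```

```text
t 31.9 tcp [ 465.2 -142.8  104.1] yaw -6.4 F [-0.4  0.7 -1.8] g 0.296
side red 930 ztop 122 top part [417, -287, 496] mean [ 583. -534.   95.]
side red 60 ztop 135 top part [457, -142, 16] mean [ 454. -139.  125.]
side red 245 ztop 70 top part [461, -140, 35] mean [ 458. -136.   63.]
t 32.0 tcp [ 463.5 -142.3  103.8] yaw -6.4 F [-0.8 -0.2 -2.2] g 0.296
```

View pics/side6.png

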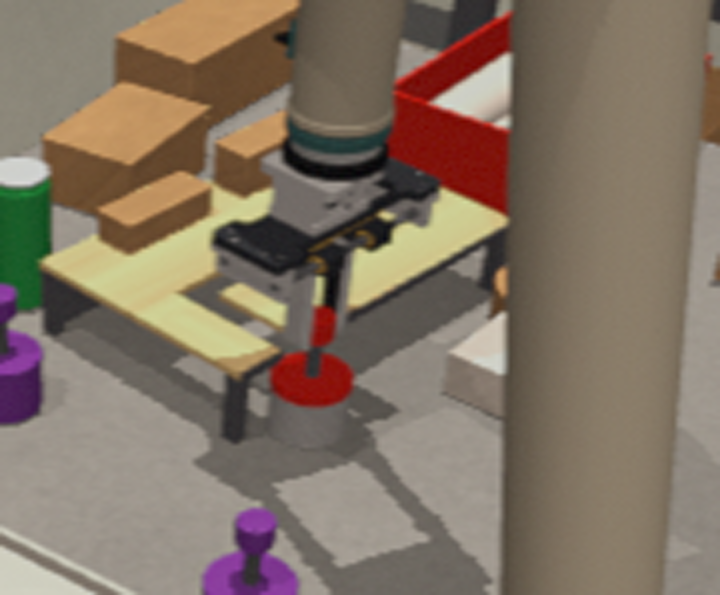

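{"api": "send_rows", "payload": {"travel": [[1,-0.1,0],[1,-0.1,0],[1.2,-0.15,0],[1.2,-0.15,0],[1.2,-0.1,0]], "turn": [0,0,0,0,0], "grip": [0,0,0,0,0]}}

```text
clock: 32.5
tool_pos: [519.5, -148.3, 103.5]
tcp_rot: [[0.994, -0.112, 0.0], [-0.112, -0.994, -0.0], [0.0, 0.0, -1.0]]
wrist_force: [-0.0, -0.0, -2.4]
gripper_width: 0.285
```

{"api": "send_rows", "payload": {"travel": [[1.5,-0.2,0],[1.5,-0.2,0],[1.5,-0.2,0],[1.5,-0.1,0],[1,-0.1,0]], "turn": [0,0,0,0,0], "grip": [0,0,0,0,0]}}

```text
clock: 33.0
tool_pos: [589.9, -156.2, 103.2]
tcp_rot: [[0.994, -0.112, 0.001], [-0.112, -0.994, -0.0], [0.001, 0.0, -1.0]]
wrist_force: [0.1, -0.7, -3.7]
gripper_width: 0.293
```

Run:
```python
from h import *
st();im,W,H=cans('side',('red',));st()
for n in('side','top'):
  if n=='top': r.get_image('top')
  print([np.round(q['at']) for q in r.mark_of(n,'red')])
im,W,H=cloud('side')
m=HUE['red'](H[...,0])&(H[...,1]>130)&(abs(W[...,0]-589)<45)&(abs(W[...,1]+157)<45);p=W[m];print(len(p),p.min(0).round() if len(p) else '',p.max(0).round() if len(p) else '')
```

```text
t 33.0 tcp [ 589.9 -156.2  103.2] yaw -6.4 F [ 0.1 -0.7 -3.7] g 0.293
side red 934 ztop 119 top part [513, -656, 134] mean [ 478. -704.   76.]
side red 188 ztop 547 top part [255, 135, 4] mean [ 582. -431.  134.]
t 33.0 tcp [ 591.5 -156.5  103.2] yaw -6.4 F [ 2.1  0.2 -3. ] g 0.291
[array([ 588., -159.,    2.])]
[array([ 588., -159.,   -1.])]
94 [ 556. -187.   59.] [ 609. -140.  135.]
```

{"api": "send_rows", "payload": {"travel": [[-0.1,-1,0],[-0.2,-1.5,0],[-0.2,-1.5,0],[-0.15,-1.5,0],[-0.15,-1.5,0]], "turn": [0,0,0,0,0], "grip": [0,0,0,0,0]}}

```text
clock: 33.75
tool_pos: [579.7, -228.0, 103.6]
tcp_rot: [[0.994, -0.113, 0.0], [-0.113, -0.994, -0.0], [0.0, 0.0, -1.0]]
wrist_force: [0.9, -0.6, -3.4]
gripper_width: 0.294
```

Run:
```python
from h import *
st();r.get_image('side');print([np.round(q['at']) for q in r.mark_of('side','red')]);st()
```

```text
t 33.8 tcp [ 579.7 -228.   103.6] yaw -6.5 F [ 0.9 -0.6 -3.4] g 0.294
[array([ 576., -234.,    4.])]
t 33.9 tcp [ 580.  -229.1  103.5] yaw -6.6 F [-0.1  0.6 -1.8] g 0.29
```

{"api": "send_rows", "payload": {"travel": [[0,-1.5,0],[-0.1,-1.5,0],[-0.15,-1.5,0],[-0.15,-1.5,0],[-0.15,-1.5,0]], "turn": [0,0,0,0,0], "grip": [0,0,0,0,0]}}

```text
clock: 34.35
tool_pos: [574.5, -302.5, 103.4]
tcp_rot: [[0.994, -0.112, -0.0], [-0.112, -0.994, -0.0], [-0.0, 0.0, -1.0]]
wrist_force: [0.1, -0.7, -2.8]
gripper_width: 0.295
```

{"api": "send_rows", "payload": {"travel": [[-0.2,-1.5,0],[-0.2,-1.5,0],[-0.2,-1.5,0],[-0.2,-1.5,0],[0,-0.5,0]], "turn": [0,0,0,0,0], "grip": [0,0,0,0,0]}}

```text
clock: 34.85
tool_pos: [566.3, -368.3, 103.4]
tcp_rot: [[0.994, -0.113, 0.0], [-0.113, -0.994, -0.001], [0.0, 0.001, -1.0]]
wrist_force: [-0.2, 0.8, -2.7]
gripper_width: 0.295
```

Run:
```python
from h import *
st();r.get_image('side');print([np.round(q['at']) for q in r.mark_of('side','red')]);st()
```

```text
t 34.9 tcp [ 566.3 -368.3  103.4] yaw -6.5 F [-0.2  0.8 -2.7] g 0.295
[]
t 35.0 tcp [ 566.6 -367.   103.4] yaw -6.5 F [ 0.5 -0.2 -2.3] g 0.29
```

Local y is about -114, which is deep enough. I'll lower red, release it, and rise.

{"api": "send_rows", "payload": {"travel": [[0,0,-0.3],[0,0,-0.1],[0,0,0],[0,0,-0.1],[0,0,0]], "turn": [0,0,0,0,0], "grip": [0,0,0,0,0]}}

```text
clock: 35.45
tool_pos: [567.1, -366.2, 101.7]
tcp_rot: [[0.994, -0.111, 0.002], [-0.111, -0.994, -0.003], [0.002, 0.003, -1.0]]
wrist_force: [-3.7, -0.1, 9.2]
gripper_width: 0.292
```

{"api": "send_rows", "payload": {"travel": [[0,0,0.1],[0,0,0],[0,0,0],[0,0,2],[0,0,4]], "turn": [0,0,0,0,0], "grip": [0.55,0.55,0.55,0.55,0.55]}}

```text
clock: 35.95
tool_pos: [564.7, -364.1, 155.9]
tcp_rot: [[0.994, -0.112, -0.007], [-0.112, -0.994, 0.006], [-0.008, -0.005, -1.0]]
wrist_force: [0.3, 0.2, -0.5]
gripper_width: 0.549
```

{"api": "send_rows", "payload": {"travel": [[0,0,4],[0,3,1],[-1,4,0],[-1,5,0],[-1,5,0]], "turn": [0,0.03,0.03,0.03,0.03], "grip": [0.6,0.6,0.6,0.6,0.6]}}

```text
clock: 36.45
tool_pos: [536.5, -196.3, 209.1]
tcp_rot: [[1.0, 0.008, -0.0], [0.008, -1.0, 0.001], [-0.0, -0.001, -1.0]]
wrist_force: [-0.5, -0.6, 0.6]
gripper_width: 0.598
```

{"api": "send_rows", "payload": {"travel": [[-1,5,0],[-1,5,0],[-1,5,0],[-1,5,0],[0,0,0]], "turn": [0.03,0.01,0,0,0], "grip": [0.6,0.6,0.6,0.6,0.6]}}

```text
clock: 36.95
tool_pos: [495.6, 3.9, 209.5]
tcp_rot: [[0.999, 0.054, -0.001], [0.054, -0.999, 0.003], [-0.001, -0.003, -1.0]]
wrist_force: [0.3, -0.8, 0.6]
gripper_width: 0.603
```

Run:
```python
from h import *
st();im,W,H=cans('side');st();im2,_,_=cans('top')
cv2.imwrite('pics/side7.png',cv2.resize(im[60:330,180:500,::-1],None,fx=2.2,fy=2.2,interpolation=cv2.INTER_CUBIC))
print([(c,n,np.round(q['at'])) for c in('top','side') for n in('red','blue') for q in r.mark_of(c,n)])
```

```text
t 37.0 tcp [495.6   3.9 209.5] yaw 3.1 F [ 0.3 -0.8  0.6] g 0.603
side red 2183 ztop 124 top part [385, -285, 549] mean [ 544. -563.   87.]
side blue 479 ztop 257 top part [644, 271, 30] mean [636. 276. 243.]
side blue 476 ztop 161 top part [525, 293, 14] mean [521. 293. 105.]
side blue 770 ztop 135 top part [604, 539, 22] mean [587. 546. 110.]
side blue 94 ztop 18 top part [592, 546, 35] mean [577. 552.  11.]
t 37.0 tcp [496.9   1.  209.5] yaw 3.0 F [-0.5 -0.2 -0.3] g 0.6
top red 2960 ztop 123 top part [551, -638, 161] mean [ 553. -644.   70.]
top red 136 ztop 134 top part [565, -364, 13] mean [ 567. -358.   94.]
top blue 296 ztop 261 top part [647, 268, 31] mean [645. 268. 255.]
top blue 373 ztop 134 top part [609, 536, 23] mean [600. 525. 114.]
top blue 146 ztop 165 top part [528, 291, 14] mean [527. 298. 125.]
[('top', 'red', array([ 562., -368.,   -1.])), ('top', 'red', array([406., 514.,  -2.])), ('top', 'blue', array([349.,  81.,  -5.])), ('top', 'blue', array([671.,  -9.,  -4.])), ('top', 'blue', array([527., 292.,  28.])), ('side', 'blue', array([674., -13.,  -1.])), ('side', 'blue', array([526., 286.,  26.])), ('side', 'blue', array([357.,  84.,   3.]))]
```

View pics/side7.png

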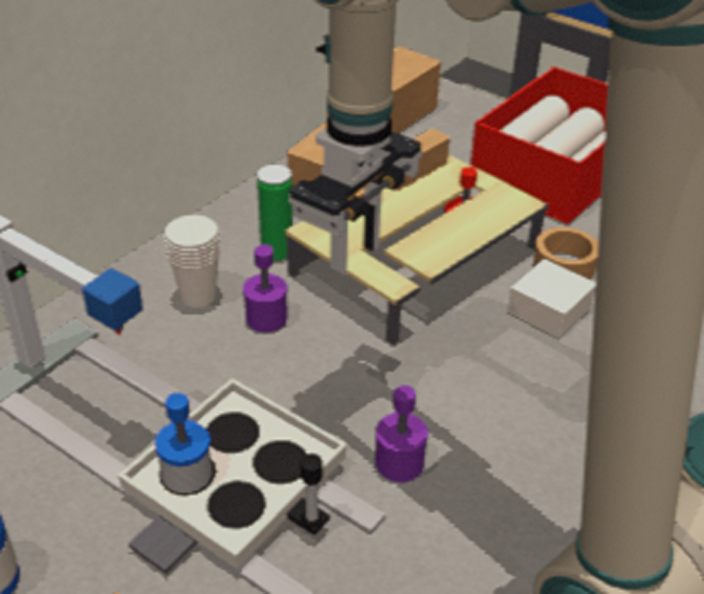

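Red stands upright in the side arm. Now I'll fetch blue from (528,291).

{"api": "send_rows", "payload": {"travel": [[0.6,4.5,0],[0.6,4.8,0],[0.6,4.8,0],[0.6,4.8,0],[0.6,4.8,0]], "turn": [0,0,0,0,0], "grip": [0.6,0.6,0.6,0.6,0.6]}}

```text
clock: 37.75
tool_pos: [529.0, 235.5, 209.3]
tcp_rot: [[0.999, 0.045, 0.0], [0.045, -0.999, -0.0], [0.0, 0.0, -1.0]]
wrist_force: [0.5, -0.2, -0.0]
gripper_width: 0.599
```

{"api": "send_rows", "payload": {"travel": [[0.1,4,0],[0,1.3,0],[0,0,0],[0,0,0],[0,0,0]], "turn": [0,0,0,0,0], "grip": [0.6,0.6,0.6,0.6,0.6]}}

```text
clock: 38.25
tool_pos: [529.1, 285.9, 209.5]
tcp_rot: [[0.999, 0.045, -0.0], [0.045, -0.999, -0.001], [-0.0, 0.001, -1.0]]
wrist_force: [0.2, 0.2, 0.1]
gripper_width: 0.599
```

{"api": "send_rows", "payload": {"travel": [[-0.1,0.5,-2.5],[0,0,-2.5],[0,0,-2.9],[0,0,0],[0,0,0]], "turn": [0,0,0,0,0], "grip": [0.6,0.6,0.6,0.6,0]}}

```text
clock: 38.75
tool_pos: [528.1, 291.9, 130.9]
tcp_rot: [[0.999, 0.046, -0.0], [0.046, -0.999, -0.0], [-0.0, 0.0, -1.0]]
wrist_force: [0.3, -0.3, 1.3]
gripper_width: 0.547
```

{"api": "send_rows", "payload": {"travel": [[0,0,0],[0,0,0],[0,0,0],[0,0,1.5],[0,0,3]], "turn": [0,0,0,0,0], "grip": [0,0,0,0,0]}}

```text
clock: 39.25
tool_pos: [525.4, 292.3, 173.2]
tcp_rot: [[0.999, 0.048, -0.007], [0.048, -0.999, -0.003], [-0.007, 0.002, -1.0]]
wrist_force: [-0.2, 1.0, -4.2]
gripper_width: 0.29
```

{"api": "send_rows", "payload": {"travel": [[0,-2,1],[0,-4,0],[-1,-4,0],[-1.3,-4,0],[-1.3,-4,0]], "turn": [0,0,0,0,0], "grip": [0,0,0,0,0]}}

```text
clock: 39.75
tool_pos: [490.8, 111.9, 185.2]
tcp_rot: [[0.999, 0.049, -0.001], [0.049, -0.999, -0.0], [-0.001, 0.0, -1.0]]
wrist_force: [0.1, -0.4, -4.3]
gripper_width: 0.294
```

{"api": "send_rows", "payload": {"travel": [[-1.4,-4,0],[-1.4,-4,0],[-1.4,-4,0],[-1.4,-4,0],[-1.4,-4,0]], "turn": [-0.03,-0.03,-0.03,-0.03,-0.04], "grip": [0,0,0,0,0]}}

```text
clock: 40.25
tool_pos: [420.7, -87.9, 185.5]
tcp_rot: [[0.994, -0.113, 0.0], [-0.113, -0.994, 0.0], [0.0, -0.0, -1.0]]
wrist_force: [1.6, -0.2, -4.2]
gripper_width: 0.294
```

{"api": "send_rows", "payload": {"travel": [[0,-3,0],[0,-1.8,0],[0,0,-3],[0,0,-3],[0,0,-1]], "turn": [0,0,0,0,0], "grip": [0,0,0,0,0]}}

```text
clock: 40.75
tool_pos: [419.2, -133.7, 113.0]
tcp_rot: [[0.994, -0.112, -0.006], [-0.112, -0.994, 0.003], [-0.006, -0.002, -1.0]]
wrist_force: [-0.3, 0.1, -3.7]
gripper_width: 0.293
```

{"api": "send_rows", "payload": {"travel": [[0,0,0],[0,0,0]], "turn": [0,0], "grip": [0,0]}}

```text
clock: 40.95
tool_pos: [422.6, -135.0, 116.3]
tcp_rot: [[0.994, -0.112, 0.001], [-0.112, -0.994, -0.001], [0.001, 0.001, -1.0]]
wrist_force: [-0.5, 0.6, -3.2]
gripper_width: 0.292
```

Run:
```python
from h import *
st();cans('side',('blue',));print([np.round(q['at']) for q in r.mark_of('side','blue')]);st()
```

```text
t 41.0 tcp [ 422.6 -135.   116.3] yaw -6.4 F [-0.5  0.6 -3.2] g 0.292
side blue 482 ztop 257 top part [645, 270, 31] mean [636. 276. 243.]
side blue 241 ztop 81 top part [417, -131, 33] mean [ 415. -126.   76.]
side blue 772 ztop 136 top part [605, 539, 21] mean [587. 546. 110.]
side blue 95 ztop 17 top part [591, 546, 35] mean [577. 551.  10.]
[array([353.,  84.,   1.]), array([674., -15.,   1.]), array([ 420., -137.,   14.]), array([368., 235., 115.])]
t 41.0 tcp [ 423.1 -135.3  116.9] yaw -6.4 F [ 0.3 -0.3 -3.7] g 0.292
```

{"api": "send_rows", "payload": {"travel": [[0,-0.2,-1.3],[1.5,-0.2,0],[1.5,-0.2,0],[1.0,-0.1,0],[0,0,0]], "turn": [0,0,0,0,0], "grip": [0,0,0,0,0]}}

```text
clock: 41.55
tool_pos: [464.7, -142.5, 104.0]
tcp_rot: [[0.994, -0.112, 0.004], [-0.112, -0.994, -0.001], [0.004, 0.001, -1.0]]
wrist_force: [-1.0, 0.9, 7.7]
gripper_width: 0.292
```

{"api": "send_rows", "payload": {"travel": [[1,-0.1,0],[1,-0.1,0],[1.2,-0.15,0],[1.2,-0.1,0],[1.2,-0.1,0]], "turn": [0,0,0,0,0], "grip": [0,0,0,0,0]}}

```text
clock: 42.05
tool_pos: [518.8, -147.4, 102.2]
tcp_rot: [[0.994, -0.112, -0.0], [-0.112, -0.994, 0.0], [-0.0, -0.0, -1.0]]
wrist_force: [-2.0, 0.7, -0.5]
gripper_width: 0.286
```

Run:
```python
from h import *
st();r.get_image('side');print([np.round(q['at']) for q in r.mark_of('side','blue')]);st()
```

```text
t 42.0 tcp [ 518.8 -147.4  102.2] yaw -6.4 F [-2.   0.7 -0.5] g 0.286
[array([ 463., -141.,   12.]), array([673., -14.,   1.]), array([356.,  88.,  -1.]), array([ 560., -256.,   -1.])]
t 42.1 tcp [ 520.5 -147.9  102.5] yaw -6.4 F [-1.9  0.3  1.9] g 0.29
```

Run:
```python
from h import *
st();im,W,H=cans('side',('blue',))
cv2.imwrite('pics/side8.png',cv2.resize(im[90:260,300:480,::-1],None,fx=4,fy=3.5,interpolation=cv2.INTER_CUBIC))
print([np.round(q['at']) for q in r.mark_of('side','blue')]);st()
```

```text
t 42.1 tcp [ 520.5 -147.9  102.5] yaw -6.4 F [-1.9  0.3  1.9] g 0.29
side blue 479 ztop 257 top part [644, 271, 31] mean [636. 276. 243.]
side blue 119 ztop 81 top part [479, -142, 28] mean [ 473. -135.   73.]
side blue 774 ztop 135 top part [604, 541, 21] mean [587. 546. 110.]
side blue 93 ztop 19 top part [588, 546, 34] mean [577. 551.  10.]
[array([353.,  84.,  -0.]), array([ 488., -151.,   87.]), array([674., -12.,   1.]), array([ 466., -141.,   13.])]
t 42.2 tcp [ 519.  -147.6  102.7] yaw -6.4 F [-0.6  0.5  0.7] g 0.293
```

View pics/side8.png

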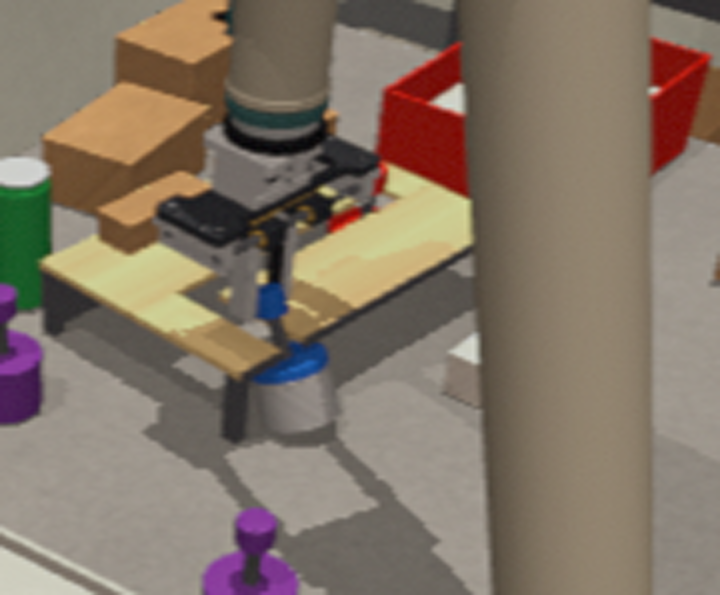

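Blue's lid caught the board's front edge and the canister has tilted in the grip. I'll back out, set it down to square it, and regrip.

{"api": "send_rows", "payload": {"travel": [[-1,0.1,0],[-1.5,0.15,0],[-1.5,0.2,0],[-2,0.2,0.2],[-2,0.2,0]], "turn": [0,0,0,0,0], "grip": [0,0,0,0,0]}}

```text
clock: 42.75
tool_pos: [435.8, -138.4, 104.1]
tcp_rot: [[0.994, -0.112, -0.001], [-0.112, -0.994, 0.0], [-0.001, -0.0, -1.0]]
wrist_force: [-0.3, -1.0, -4.4]
gripper_width: 0.291
```

{"api": "send_rows", "payload": {"travel": [[-1.5,0.15,0.3],[0,0,0.5],[0,0,0.5],[0,0,0],[0,0,0]], "turn": [0,0,0,0,0], "grip": [0,0,0,0,0]}}

```text
clock: 43.25
tool_pos: [424.0, -137.8, 117.9]
tcp_rot: [[0.994, -0.112, 0.001], [-0.112, -0.994, -0.001], [0.002, 0.001, -1.0]]
wrist_force: [-0.4, 0.2, -4.0]
gripper_width: 0.288
```

Run:
```python
from h import *
st();im,W,H=cans('side',('blue',))
cv2.imwrite('pics/side9.png',cv2.resize(im[90:260,300:480,::-1],None,fx=4,fy=3.5,interpolation=cv2.INTER_CUBIC))
print([np.round(q['at']) for q in r.mark_of('side','blue')]);st()
```

```text
t 43.2 tcp [ 424.  -137.8  117.9] yaw -6.4 F [-0.4  0.2 -4. ] g 0.288
side blue 68 ztop 149 top part [416, -136, 17] mean [ 409. -132.  140.]
side blue 481 ztop 257 top part [646, 269, 33] mean [636. 276. 243.]
side blue 222 ztop 86 top part [403, -130, 32] mean [ 402. -127.   80.]
side blue 772 ztop 136 top part [606, 541, 22] mean [587. 546. 109.]
side blue 95 ztop 18 top part [589, 546, 34] mean [576. 551.  11.]
[array([ 400., -134.,   17.]), array([352.,  84.,   2.]), array([674., -11.,   1.])]
t 43.4 tcp [ 423.3 -137.5  117.3] yaw -6.4 F [ 0.1 -0.1 -2.6] g 0.287
```

View pics/side9.png

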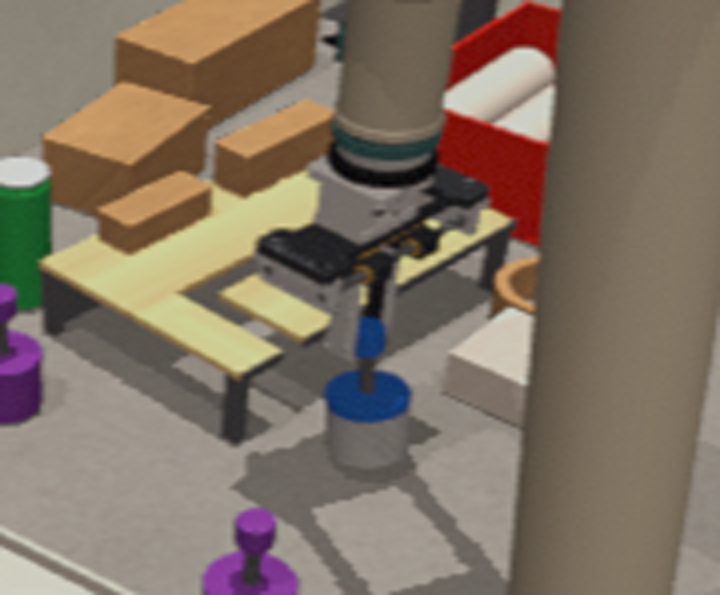

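{"api": "send_rows", "payload": {"travel": [[-1,0.1,0],[0,0,-0.6],[0,0,-0.4],[0,0,-0.2],[0,0,0]], "turn": [0,0,0,0,0], "grip": [0,0,0,0,0]}}

```text
clock: 43.85
tool_pos: [412.6, -136.2, 105.0]
tcp_rot: [[0.994, -0.112, -0.001], [-0.112, -0.994, 0.0], [-0.001, -0.0, -1.0]]
wrist_force: [-0.7, 0.1, -3.4]
gripper_width: 0.288
```

{"api": "send_rows", "payload": {"travel": [[0,0,0],[0,0,0]], "turn": [0,0], "grip": [0,0]}}

```text
clock: 44.05
tool_pos: [413.1, -136.5, 105.6]
tcp_rot: [[0.994, -0.112, 0.0], [-0.112, -0.994, -0.0], [0.0, 0.0, -1.0]]
wrist_force: [-0.4, 0.4, -3.7]
gripper_width: 0.292
```

{"api": "send_rows", "payload": {"travel": [[0,0,-0.1],[0,0,-0.1],[0,0,0],[0,0,0]], "turn": [0,0,0,0], "grip": [0,0,0,0]}}

```text
clock: 44.45
tool_pos: [412.8, -136.3, 103.5]
tcp_rot: [[0.994, -0.112, -0.0], [-0.112, -0.994, -0.0], [-0.0, 0.0, -1.0]]
wrist_force: [-0.0, -1.0, -3.7]
gripper_width: 0.289
```

{"api": "send_rows", "payload": {"travel": [[0,0,-0.1],[0,0,-0.1],[0,0,0],[0,0,0]], "turn": [0,0,0,0], "grip": [0,0,0,0]}}

```text
clock: 44.85
tool_pos: [413.5, -136.7, 102.9]
tcp_rot: [[0.994, -0.112, 0.002], [-0.112, -0.994, -0.001], [0.002, 0.001, -1.0]]
wrist_force: [-2.4, 0.2, 7.4]
gripper_width: 0.289
```

{"api": "send_rows", "payload": {"travel": [[0,0,0.1],[-0.4,0.04,0],[-0.6,0.06,0],[-0.6,0.06,0],[-0.6,0.06,-0.1]], "turn": [0,0,0,0,0], "grip": [0,0,0,0,0], "force": 4}}

```text
clock: 45.35
tool_pos: [389.9, -134.0, 101.2]
tcp_rot: [[0.994, -0.112, -0.001], [-0.112, -0.994, 0.0], [-0.001, -0.0, -1.0]]
wrist_force: [0.3, 0.0, -4.7]
gripper_width: 0.297
```

{"api": "send_rows", "payload": {"travel": [[-0.4,0.04,-0.1],[0,0,0],[0,0,0],[0,0,0]], "turn": [0,0,0,0], "grip": [0,0,0.6,0.6]}}

```text
clock: 45.75
tool_pos: [386.8, -133.9, 100.6]
tcp_rot: [[0.994, -0.112, -0.0], [-0.112, -0.994, -0.0], [-0.0, 0.0, -1.0]]
wrist_force: [0.0, -0.2, 0.3]
gripper_width: 0.431
```

Run:
```python
from h import *
st();im,W,H=cans('side',('blue',))
cv2.imwrite('pics/side10.png',cv2.resize(im[90:260,300:480,::-1],None,fx=4,fy=3.5,interpolation=cv2.INTER_CUBIC))
print([np.round(q['at']) for q in r.mark_of('side','blue')]);st()
```

```text
t 45.8 tcp [ 386.8 -133.9  100.6] yaw -6.4 F [ 0.  -0.2  0.3] g 0.431
side blue 480 ztop 257 top part [645, 271, 33] mean [636. 276. 243.]
side blue 74 ztop 133 top part [376, -130, 14] mean [ 374. -126.  123.]
side blue 239 ztop 65 top part [379, -129, 34] mean [ 374. -124.   61.]
side blue 772 ztop 135 top part [604, 539, 22] mean [587. 546. 110.]
side blue 94 ztop 19 top part [587, 546, 34] mean [576. 552.  11.]
[array([353.,  87.,  -2.]), array([ 378., -132.,   -1.]), array([673., -12.,   1.])]
t 45.9 tcp [ 386.7 -133.8  100.4] yaw -6.4 F [-0.1 -0.   0.8] g 0.513
```

View pics/side10.png

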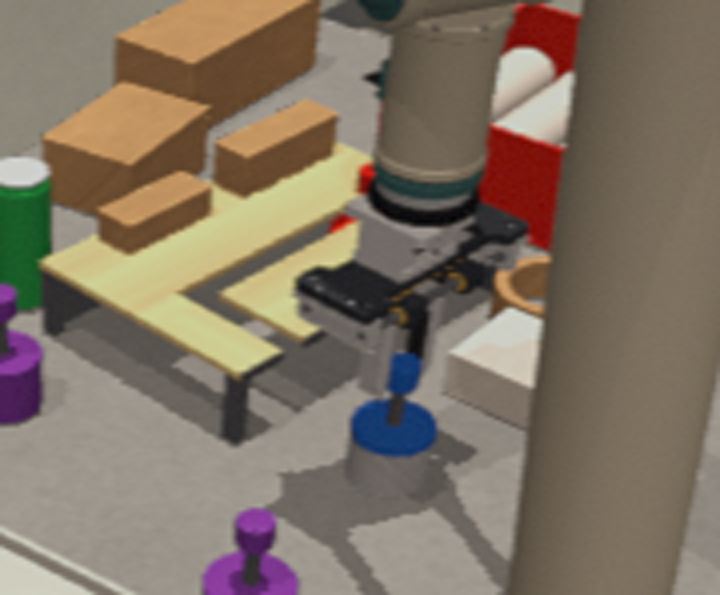

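Blue is upright at about (379,-131.5). It tilted because it was dragging on the bench with only about 3 mm of clearance. I'll regrip firmly and carry it 7 mm up.

{"api": "send_rows", "payload": {"travel": [[-0.4,0.1,0],[-0.4,0.1,0],[0,0,0],[0,0,0],[0,0,0]], "turn": [0,0,0,0,0], "grip": [0.6,0.6,0.6,0,0], "force": 45}}

```text
clock: 46.35
tool_pos: [378.9, -131.8, 100.6]
tcp_rot: [[0.994, -0.112, 0.0], [-0.112, -0.994, -0.0], [0.0, 0.0, -1.0]]
wrist_force: [-0.5, -0.1, -0.3]
gripper_width: 0.465
```

{"api": "send_rows", "payload": {"travel": [[0,0,0],[0,0,0],[0,0,0.4],[0,0,0.4],[0,0,0]], "turn": [0,0,0,0,0], "grip": [0,0,0,0,0]}}

```text
clock: 46.85
tool_pos: [379.0, -131.8, 108.8]
tcp_rot: [[0.994, -0.112, 0.0], [-0.112, -0.994, -0.0], [0.001, 0.0, -1.0]]
wrist_force: [-0.6, -0.6, -3.8]
gripper_width: 0.288
```

Run:
```python
from h import *
st();cans('side',('blue',))
print([np.round(q['at']) for q in r.mark_of('side','blue')]);st()
```

```text
t 46.9 tcp [ 379.  -131.8  108.8] yaw -6.4 F [-0.6 -0.6 -3.8] g 0.288
side blue 480 ztop 257 top part [645, 270, 31] mean [636. 276. 243.]
side blue 242 ztop 74 top part [377, -127, 34] mean [ 375. -124.   69.]
side blue 772 ztop 135 top part [603, 540, 23] mean [587. 546. 110.]
side blue 95 ztop 19 top part [590, 546, 34] mean [576. 551.  11.]
[array([350.,  87.,   2.]), array([ 380., -132.,    7.]), array([676., -12.,   2.]), array([ 358., -298.,   -4.]), array([ 560., -385.,   89.])]
t 47.0 tcp [ 378.8 -131.7  108.5] yaw -6.4 F [-0.6  0.5 -3.5] g 0.292
```

{"api": "send_rows", "payload": {"travel": [[0.5,-0.1,-0.15],[1.5,-0.2,0],[1.5,-0.2,0],[1.5,-0.2,0],[1,-0.1,0]], "turn": [0,0,0,0,0], "grip": [0,0,0,0,0]}}

```text
clock: 47.45
tool_pos: [441.4, -140.3, 106.9]
tcp_rot: [[0.994, -0.112, 0.001], [-0.112, -0.994, -0.001], [0.001, 0.0, -1.0]]
wrist_force: [-0.1, -1.7, -3.9]
gripper_width: 0.29
```

Run:
```python
from h import *
st();cans('side',('blue',))
print([np.round(q['at']) for q in r.mark_of('side','blue')]);st()
```

```text
t 47.5 tcp [ 441.4 -140.3  106.9] yaw -6.4 F [-0.1 -1.7 -3.9] g 0.29
side blue 481 ztop 257 top part [644, 271, 31] mean [636. 276. 243.]
side blue 236 ztop 73 top part [441, -138, 33] mean [ 437. -133.   68.]
side blue 769 ztop 136 top part [603, 539, 22] mean [587. 546. 110.]
side blue 95 ztop 18 top part [589, 546, 34] mean [577. 551.  10.]
[array([673., -11.,   4.]), array([ 445., -144.,    6.])]
t 47.5 tcp [ 441.2 -140.3  106.9] yaw -6.4 F [-0.2  0.1 -3.5] g 0.289
```

{"api": "send_rows", "payload": {"travel": [[1,-0.1,0],[1.3,-0.15,0],[1.3,-0.15,0],[1.3,-0.15,0],[1.3,-0.15,0]], "turn": [0,0,0,0,0], "grip": [0,0,0,0,0]}}

```text
clock: 48.05
tool_pos: [502.2, -147.0, 107.0]
tcp_rot: [[0.994, -0.112, 0.0], [-0.112, -0.994, -0.0], [0.0, 0.0, -1.0]]
wrist_force: [0.8, 0.5, -4.0]
gripper_width: 0.293
```

Run:
```python
from h import *
st();r.get_image('side')
print([np.round(q['at']) for q in r.mark_of('side','blue')]);st()
```

```text
t 48.0 tcp [ 502.2 -147.   107. ] yaw -6.4 F [ 0.8  0.5 -4. ] g 0.293
[array([ 503., -148.,    8.]), array([351.,  86.,   3.]), array([676., -10.,   2.])]
t 48.1 tcp [ 503.6 -147.5  107.1] yaw -6.4 F [ 0.4 -0.6 -3.2] g 0.288
```

{"api": "send_rows", "payload": {"travel": [[1.5,-0.1,0],[1.5,-0.2,0],[1.5,-0.2,0],[1.5,-0.1,0],[1.5,-0.2,0]], "turn": [0,0,0,0,0], "grip": [0,0,0,0,0]}}

```text
clock: 48.65
tool_pos: [575.7, -154.6, 106.7]
tcp_rot: [[0.994, -0.112, -0.001], [-0.112, -0.994, 0.0], [-0.002, -0.0, -1.0]]
wrist_force: [-0.4, -0.5, -3.7]
gripper_width: 0.288
```

{"api": "send_rows", "payload": {"travel": [[1,-0.1,0],[0.1,0,0],[0,0,0]], "turn": [0,0,0], "grip": [0,0,0]}}

```text
clock: 48.95
tool_pos: [586.0, -155.5, 106.6]
tcp_rot: [[0.994, -0.112, -0.002], [-0.112, -0.994, 0.0], [-0.002, -0.0, -1.0]]
wrist_force: [-0.4, 0.7, -3.2]
gripper_width: 0.291
```

Run:
```python
from h import *
st();r.get_image('side')
print([np.round(q['at']) for q in r.mark_of('side','blue')]);st()
```

```text
t 49.0 tcp [ 586.  -155.5  106.6] yaw -6.4 F [-0.4  0.7 -3.2] g 0.291
[array([354.,  86.,  -1.]), array([677., -11.,   1.]), array([ 587., -156.,    4.])]
t 49.0 tcp [ 585.7 -155.5  106.8] yaw -6.4 F [ 0.2 -0.1 -4. ] g 0.293
```

{"api": "send_rows", "payload": {"travel": [[0.2,0,0],[0,-1,0],[-0.2,-1.5,0],[-0.2,-1.5,0],[-0.15,-1.5,0]], "turn": [0,0,0,0,0], "grip": [0,0,0,0,0]}}

```text
clock: 49.55
tool_pos: [582.9, -212.7, 107.0]
tcp_rot: [[0.994, -0.113, -0.0], [-0.113, -0.994, -0.001], [-0.0, 0.001, -1.0]]
wrist_force: [-0.0, 0.1, -2.9]
gripper_width: 0.292
```

{"api": "send_rows", "payload": {"travel": [[-0.15,-1.5,0],[-0.15,-1.5,0],[-0.2,-1.5,0],[-0.2,-1.4,0],[-0.1,-1,0]], "turn": [0,0,0,0,0], "grip": [0,0,0,0,0]}}

```text
clock: 50.05
tool_pos: [575.0, -281.4, 106.9]
tcp_rot: [[0.994, -0.113, -0.0], [-0.113, -0.994, -0.0], [-0.0, 0.0, -1.0]]
wrist_force: [1.0, 0.5, -3.3]
gripper_width: 0.288
```

Run:
```python
from h import *
st();r.get_image('side')
print([np.round(q['at']) for q in r.mark_of('side','blue')]);r.get_image('top')
print([np.round(q['at']) for n in('red','blue') for q in r.mark_of('top',n)]);st()
```

```text
t 50.0 tcp [ 575.  -281.4  106.9] yaw -6.5 F [ 1.   0.5 -3.3] g 0.288
[array([674., -12.,   4.]), array([350.,  86.,   3.]), array([ 576., -281.,    7.])]
[array([ 769., -144.,   -0.]), array([ 561., -364.,   -5.]), array([406., 511.,  -0.]), array([670., -11.,  -4.]), array([346.,  85.,  -2.]), array([ 577., -281.,    5.])]
t 50.3 tcp [ 575.2 -279.1  106.9] yaw -6.4 F [ 0.6 -0.8 -3.3] g 0.293
```

{"api": "send_rows", "payload": {"travel": [[0,0,-0.3],[0,0,-0.2],[0,0,-0.1],[0,0,0],[0,0,0]], "turn": [0,0,0,0,0], "grip": [0,0,0,0,0]}}

```text
clock: 50.8
tool_pos: [575.4, -279.6, 101.0]
tcp_rot: [[0.994, -0.112, -0.0], [-0.112, -0.994, -0.0], [-0.0, 0.0, -1.0]]
wrist_force: [1.0, -0.1, -4.4]
gripper_width: 0.289
```

{"api": "send_rows", "payload": {"travel": [[0,0,-0.1],[0,0,0],[0,0,0],[0,0,0],[0,0,0]], "turn": [0,0,0,0,0], "grip": [0,0,0.5,0.5,0.5]}}

```text
clock: 51.3
tool_pos: [575.6, -280.0, 100.4]
tcp_rot: [[0.994, -0.112, 0.001], [-0.112, -0.994, -0.001], [0.001, 0.001, -1.0]]
wrist_force: [-0.7, -0.8, -1.0]
gripper_width: 0.487
```

{"api": "send_rows", "payload": {"travel": [[0,0,2],[0,0,4],[0,0,4],[-3,3,1],[-4,4,0]], "turn": [0,0,0,0,0], "grip": [0.5,0.5,0.5,0.5,0.5]}}

```text
clock: 51.8
tool_pos: [511.9, -215.7, 212.4]
tcp_rot: [[0.994, -0.113, 0.006], [-0.113, -0.994, -0.003], [0.006, 0.003, -1.0]]
wrist_force: [0.4, -0.0, -0.2]
gripper_width: 0.504
```

{"api": "send_rows", "payload": {"travel": [[-4,4,0],[-4,4,0],[0,0,0],[0,0,0]], "turn": [0,0,0,0], "grip": [0.5,0.5,0.5,0.5]}}

```text
clock: 52.2
tool_pos: [439.1, -143.3, 210.8]
tcp_rot: [[0.994, -0.111, 0.002], [-0.111, -0.994, -0.001], [0.002, 0.001, -1.0]]
wrist_force: [0.3, -0.3, 0.2]
gripper_width: 0.502
```

Run:
```python
from h import *
st();im,W,H=cans('side');cans('top');tray('top');tray('side')
cv2.imwrite('pics/side11.png',cv2.resize(im[60:330,180:500,::-1],None,fx=2.2,fy=2.2,interpolation=cv2.INTER_CUBIC))
for n in('red','blue','tray_center','cup_stack','tape_roll','spray_can','jug','tray_stack','napkin_pack'):print(n,[(c,*np.round(q['at'])) for c in('top','side') for q in r.mark_of(c,n)[:3]])
o=np.array([557.7,-253.7]);a=np.radians(-6.5)
for p in((565,-364),(576,-280)):
    d=np.array(p)-o;print('rack local',d[0]*np.cos(a)+d[1]*np.sin(a),-d[0]*np.sin(a)+d[1]*np.cos(a))
```

```text
t 52.2 tcp [ 439.1 -143.3  210.8] yaw -6.4 F [ 0.3 -0.3  0.2] g 0.502
side red 463 ztop 122 top part [400, -297, 526] mean [ 610. -721.  104.]
side red 910 ztop 120 top part [345, -169, 393] mean [ 500. -495.   77.]
side blue 481 ztop 257 top part [645, 271, 31] mean [636. 276. 243.]
side blue 774 ztop 135 top part [605, 539, 22] mean [587. 546. 110.]
side blue 93 ztop 18 top part [592, 546, 35] mean [576. 551.  11.]
top red 2961 ztop 123 top part [552, -638, 162] mean [ 553. -644.   70.]
top red 133 ztop 135 top part [559, -361, 13] mean [ 565. -354.   97.]
top blue 303 ztop 261 top part [647, 269, 31] mean [645. 268. 255.]
top blue 371 ztop 134 top part [608, 537, 25] mean [600. 525. 114.]
top spot 327 [531.4 205.9  31.6] [271. 217.]
top spot 343 [451.5 202.2  31.4] [272. 242.]
top spot 298 [445.2 284.   31.6] [246. 245.]
top handle 57 [368.2 237.6 129.5] [368, 238, 12]
side spot 310 [530.  205.3  30.3] [285. 256.]
side spot 321 [451.6 202.3  30.5] [306. 270.]
side spot 351 [525.7 289.2  30.6] [265. 275.]
side spot 392 [445.6 285.3  30.4] [287. 289.]
side spot 130 [369.5 243.8  28.
[... 1250 characters left out ...]
(770.0), np.float64(-145.0), np.float64(2.0)), ('side', np.float64(490.0), np.float64(245.0), np.float64(27.0))]
jug [('top', np.float64(609.0), np.float64(542.0), np.float64(-3.0)), ('side', np.float64(608.0), np.float64(538.0), np.float64(1.0))]
tray_stack [('top', np.float64(406.0), np.float64(512.0), np.float64(-2.0)), ('side', np.float64(409.0), np.float64(517.0), np.float64(-1.0)), ('side', np.float64(558.0), np.float64(-257.0), np.float64(2.0))]
napkin_pack [('top', np.float64(363.0), np.float64(-298.0), np.float64(4.0)), ('side', np.float64(357.0), np.float64(-297.0), np.float64(-3.0))]
rack local 19.739389025039156 -108.76459222062189
rack local 21.15960948097745 -24.059320992341572
```

View pics/side11.png

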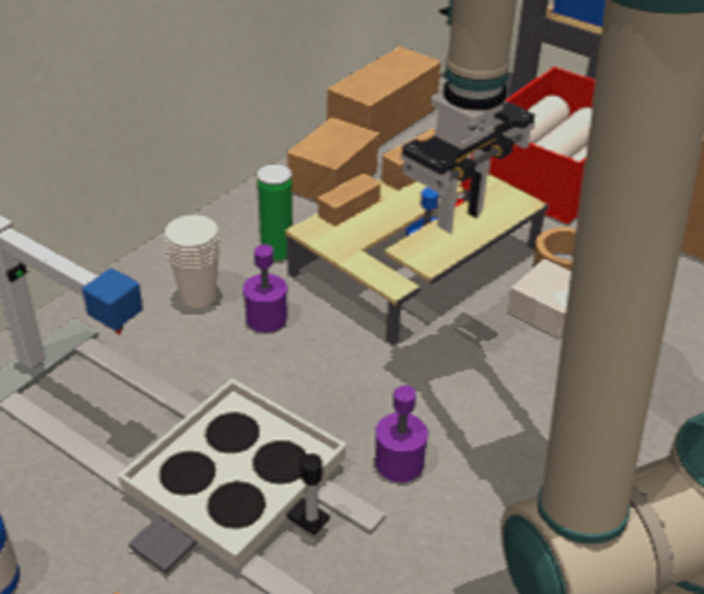

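Red seems to have shifted about 6 mm in the slot. I'll clear the arm and check that it is upright.

{"api": "send_rows", "payload": {"travel": [[-3,4,0],[-2,5,0],[0,5,0],[0,5,0],[0,0,0]], "turn": [0,0,0,0,0], "grip": [0.5,0.5,0.5,0.5,0.5]}}

```text
clock: 53.8
tool_pos: [389.6, 48.4, 210.3]
tcp_rot: [[0.995, -0.103, 0.001], [-0.103, -0.995, 0.003], [0.0, -0.003, -1.0]]
wrist_force: [-0.3, -0.5, -0.7]
gripper_width: 0.502
```

Run:
```python
from h import *
st()
for c in('top','side'):
    im,W,H=cloud(c)
    for n,p0 in(('red',(562,-363)),('blue',(576,-280))):
        m=HUE[n](H[...,0])&(H[...,1]>110)&(np.hypot(W[...,0]-p0[0],W[...,1]-p0[1])<50)
        k=W[m&(W[...,2]>100)&(W[...,2]<140)];t=k[k[:,2]>k[:,2].max()-8]
        l=W[m&(W[...,2]<84)]
        print(c,n,'knob top',mid(t),round(np.percentile(k[:,2],97)),'lid vis n',len(l),np.percentile(l[:,2],[5,50,95]).round(1) if len(l) else '')
    if c=='top': cv2.imwrite('pics/f.png',cv2.resize(im[140:250,350:500,::-1],None,fx=5,fy=5,interpolation=cv2.INTER_CUBIC))
    for n in('red','blue'):print(n,[np.round(q['at']) for q in r.mark_of(c,n)])
```

```text
t 53.8 tcp [389.6  48.4 210.3] yaw -5.9 F [-0.3 -0.5 -0.7] g 0.502
top red knob top [560, -360, 13] 135 lid vis n 66 [57.8 63.2 67.8]
top blue knob top [576, -278, 12] 135 lid vis n 72 [56.  62.3 67.2]
red [array([ 560., -362.,   -3.]), array([ 556., -256.,    0.])]
blue [array([670., -11.,  -1.]), array([ 578., -278.,   -2.]), array([346.,  81.,  -5.])]
side red knob top [556, -357, 14] 133 lid vis n 0 Traceback (most recent call last):
  File "<stdin>", line 7, in <module>
    return umr_maximum(a, axis, None, out, keepdims, initial, where)
ValueError: zero-size array to reduction operation maximum which has no identity
```

View pics/f.png

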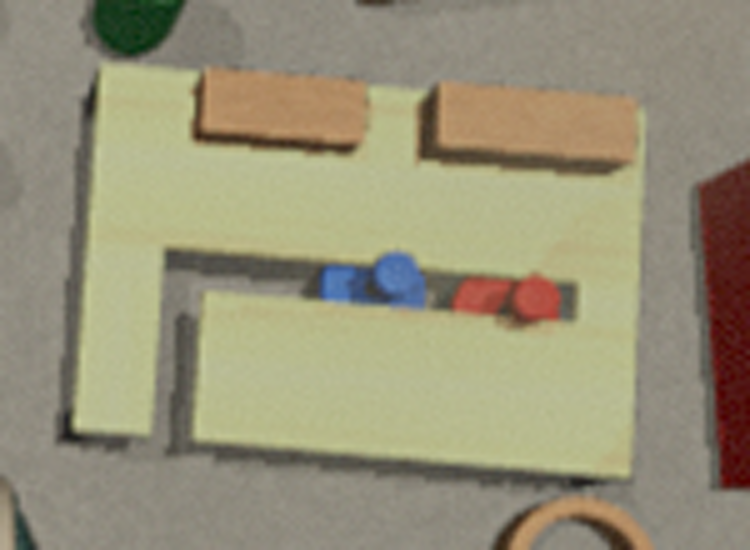

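```bash
python3 -c "
from h import *
st();print(r.sign_off())"
```

```text
t 54.0 tcp [390.9  41.9 210. ] yaw -6.5 F [ 0.3 -0.3 -0.9] g 0.498
the job is handed in; nothing more can be done
None
```

I handed the job in at about 54 s; `sign_off` returned no verdict. There was no yellow canister, so only red and blue were handled. Each was held under the pointer for over a second twice, red first and then blue. Both were then slid through the slot into its side arm, and the empty tray is back at its near end stop.

**Last checks**
- **Under the pointer:** red and blue were each about 3–4 mm off centre before a small corrective nudge and a second hold. This comes from camera estimates, and there was no direct reading of it.
- **Red in the rack:** its stem stands at about (14, −107) mm in the rack frame.
- **Blue in the rack:** its stem stands at about (21, −24) mm in the rack frame.
- **Upright:** both knob tops read 135 mm in the top view, the same as the 134 mm of canisters standing upright on the bench.
- **Tray and arm:** the tray spots and handle are where they were at the end stop, and the robot touches nothing.
- **Other goods:** the other goods were within about 6 mm of their first readings (network accuracy about 4 mm).

**What went wrong or disagreed**
- Blue tilted at the slot mouth on the first try, probably from dragging on the bench. I backed it out, set it upright, regripped and slid it in cleanly.
- Red shifted by about 6 mm in the slot after I had put it away and now sits near the slot's edge. It is still within limits, and the network's base estimate and the knob position agree that it is upright. I don't know what moved it.
- The final side-view check stopped at blue, which it could not find, so blue's final check rests on the top camera and the earlier side picture.

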